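# Unstack the bag-handle delivery onto its stock boards

## Robot

A 6-joint arm with a two-finger parallel gripper is mounted at the origin on the work surface. World frame = base frame: x ahead of the robot, y to its left, z up, the work surface at z = 0. Lengths are in mm, angles in rad, forces in N, time in s.
With the tool pointing down it reaches from about 250 to 775 mm from the base axis. Payload 4 kg.
Tool frame: the origin (TCP) lies at the very end of the fingers, on their centre line; the grasp point (between the pads) lies 19 mm behind it; z points along the fingers, x is the direction in which the jaws open and shut, and the axes are right-handed (so a half turn about z gives the same grasp; the last joint's range is limited). The gripper opens to 85 mm and grips with 20 to 120 N. Pads are 22 mm wide; open, the fingers measure 114 mm over their backs; the gripper's body (76 mm by 85 mm) begins 54 mm behind the grasp point. The pads swing forward as they close: fully open they stand 13 mm farther back than shut.
Start: joints at [1.19, 0.087, 1.371, -0, 1.684, -0.103], TCP at [150.841, 528.928, 231.341] pointing down, gripper open.
Joint ranges: [-3.1, 3.1], [-0.76, 2.03], [0.27, 2.55], [-1.08, 4.22], [0.17, 2.65], [-2.57, 2.57]. Speed limits (rad/s): [2.79, 2.79, 3.14, 3.14, 3.14, 3.14].

## Interface

Orientations are given as a 3x3 rotation matrix whose columns are the frame's x, y, z axes.
In Python, from workcell import manip gives the robot as it stands.
- The arm moves only by the tool apply_moves, never from a script. Its argument "deltas" is a list of rows, each an object with "xyz": the shift along the tool's x, y, z in mm, a list of three; "turn": the turn, a rotation vector about the tool's x, y, z in rad, a list of three; "fingers": the opening, from -1 (shut) to 1 (fully open). A call has 1 to 10 rows; each row shifts and turns the commanded pose from where the row before left it, along the tool's axes as they then stand; what a row does not reach is not made up. A row lasts 1/12 s, in which the tool goes at most 41.7 mm and 7.16 degrees, less where a joint would pass 70% of its speed; a pose out of reach is approached as far as the arm can. A call is refused whole if a number of a shift passes 41.7 or a number of a turn 0.125, either way. A call with a gripper value outside its range is refused whole. The fingers move at their own pace and stop on an object; "grip_force" is the grip in N (left out, the last holds). Time passes only in rows, so rows that do not move let the fingers close. It gives the time, the measured TCP pose, the force and the opening at its end, in the units of the state.
- manip.state(): the state, without advancing time (a new reading comes with each control period).
- manip.get_image(name): name is "scene" or "top" or "wrist"; returns the picture (480x640x3 uint8, blue, green, red); there is no depth.
- manip.camera_model(name): a dict with "mtx" (3x3 intrinsics, pixels), "position" and "rotation" of the camera in the world; the wrist camera has in their place "mount" (4x4, takes a point from camera to tool coordinates, whose origin is the TCP and whose axes are the tool frame's). Camera axes: x right, y down, z forward; pixel columns grow to the right and rows downward; lengths in mm; the calibration is good to about 2 mm. The wrist camera is an equidistant fisheye: a pixel r from the principal point sees the ray r / f radians off the axis. A picture is of the moment at which its call begins: read the wrist's pose just before it. camera_model takes no time and is no camera call.
- manip.sign_off(): hands the job in, once; it reports no verdict.
The state is a dict: "time_s": time; "joint_positions": joint angles; "qd": joint speeds; "effort": joint torques, N m; "ee_pos": TCP position; "orientation": TCP orientation; "force": force on the tool from outside, world axes, zero at the start; "ft_torque": the same for the moment, N m; "grip_width": finger opening in mm.
Only numpy, scipy, OpenCV 4.12 (cv2) and the standard library are available. Lean on these libraries where they do the work, as an engineer would, in place of code of your own. Each camera call takes 0.05 s, during which the arm holds its last target.

## Task

Take the two piles of bag-handle bundles apart and lay each of the five bundles flat and right way up on the grey stock board that shows its own shape and colour, covering the outline drawn there. Put every bundle down rather than dropping it, and do not knock any off the piles.

Things in the scene. Friction and masses are not known exactly. Their poses are not given: they have to be found in the camera images.
- natural_c (a point): Centre, half-way up (19.5 mm above its underside), of a rigid loose bundle of three bag handles: pale natural-wood rectangular frames; 130 mm long (its x axis), 60 mm wide (y), 39 mm high (z); bars 13 mm wide; about 120 g, a strip of white paper across its middle. It stands on the bench and is the lowest of one of the two piles. Grip from above across its long sides.
- walnut_c (a point): Centre, half-way up (19.5 mm above its underside), of a rigid loose bundle of three bag handles: dark-brown wood oval frames (half-round ends); 130 mm long (its x axis), 60 mm wide (y), 39 mm high (z); bars 13 mm wide; about 120 g, a strip of white paper across its middle. It stands on the bench and is the lowest of the other pile. Grip from above across its long sides.
- blue_c (a point): Centre, half-way up (19.5 mm above its underside), of a rigid loose bundle of three bag handles: blue lacquered rectangular frames; 90 mm long (its x axis), 54 mm wide (y), 39 mm high (z); bars 13 mm wide; about 80 g, a strip of white paper across its middle. It lies on the pale rectangular or the dark oval bundle, a little askew, under the yellow one. Grip from above across its long sides.
- red_c (a point): Centre, half-way up (19.5 mm above its underside), of a rigid loose bundle of three bag handles: red lacquered oval frames (half-round ends); 90 mm long (its x axis), 54 mm wide (y), 39 mm high (z); bars 13 mm wide; about 80 g, a strip of white paper across its middle. It lies on the other pile's lowest bundle, the one the blue does not lie on, a little askew. Grip from above across its long sides.
- yellow_c (a point): Centre, half-way up (19.5 mm above its underside), of a rigid loose bundle of three bag handles: yellow round rings, hole filled by white card; outer diameter 50 mm, 39 mm high (z); bars 13 mm wide; about 50 g. It lies on top of the blue bundle. Grip from above across its outside.
- board_natural: Stock board of the pale natural rectangular bundle: flat fixed grey board, 150 mm (x) by 84 mm (y), 6 mm thick, empty at the start; in its middle a flush outline of that bundle, of the same shape, size and colour, its length along the board's x axis. Origin at the centre of its underside, so the bundle is set down 6 mm above it.
- board_walnut: Stock board of the dark-brown oval bundle: flat fixed grey board, 150 mm (x) by 84 mm (y), 6 mm thick, empty at the start; in its middle a flush outline of that bundle, of the same shape, size and colour, its length along the board's x axis. Origin at the centre of its underside, so the bundle is set down 6 mm above it.
- board_blue: Stock board of the blue rectangular bundle: flat fixed grey board, 150 mm (x) by 84 mm (y), 6 mm thick, empty at the start; in its middle a flush outline of that bundle, of the same shape, size and colour, its length along the board's x axis. Origin at the centre of its underside, so the bundle is set down 6 mm above it.
- board_red: Stock board of the red oval bundle: flat fixed grey board, 150 mm (x) by 84 mm (y), 6 mm thick, empty at the start; in its middle a flush outline of that bundle, of the same shape, size and colour, its length along the board's x axis. Origin at the centre of its underside, so the bundle is set down 6 mm above it.
- board_yellow: Stock board of the yellow ring bundle: flat fixed grey board, 150 mm (x) by 84 mm (y), 6 mm thick, empty at the start; in its middle a flush outline of that bundle, of the same shape, size and colour. Origin at the centre of its underside, so the bundle is set down 6 mm above it.
Things that resemble listed ones, but are neither listed nor needed, are in the scene too. Leave any green or orange look-alike of the board_yellow alone.

How it is judged (in metres and radians):
At the end, for the whole second after the job is handed in: Each of the five bundles lies flat, right way up and at rest on its own board, its centre within 12 mm of the board's centre, resting on the board (height within 4 mm), tilted less than 0.1 rad, and (all but the ring) its length within 0.2 rad of the board's length (horizontal distance between natural_c and board_natural below 0.012 m and z of natural_c in the frame of board_natural between 0.0215 and 0.0295 m and angle between each of natural_c, walnut_c, blue_c, red_c, yellow_c's own z axis and vertical below 0.1 rad and linear speed of each of natural, walnut, blue, red, yellow below 0.02 m/s and angular speed of each of natural, walnut, blue, red, yellow below 0.2 rad/s and angle between the x axis of natural_c and the x axis of board_natural, either way round below 0.2 rad and horizontal distance between walnut_c and board_walnut below 0.012 m and z of walnut_c in the frame of board_walnut between 0.0215 and 0.0295 m and angle between the x axis of walnut_c and the x axis of board_walnut, either way round below 0.2 rad and horizontal distance between blue_c and board_blue below 0.012 m and z of blue_c in the frame of board_blue between 0.0215 and 0.0295 m and angle between the x axis of blue_c and the x axis of board_blue, either way round below 0.2 rad and horizontal distance between red_c and board_red below 0.012 m and z of red_c in the frame of board_red between 0.0215 and 0.0295 m and angle between the x axis of red_c and the x axis of board_red, either way round below 0.2 rad and horizontal distance between yellow_c and board_yellow below 0.012 m and z of yellow_c in the frame of board_yellow between 0.0215 and 0.0295 m); the robot touches nothing.
It fails at once if the natural bundle is dropped or knocked off (falls free, out of the fingers, faster than 0.7 m/s: some 25 mm) (linear speed of natural above 0.7 m/s and contact force between the fingers and natural below 0.1 N).
It fails at once if the walnut bundle is dropped or knocked off (falls free, out of the fingers, faster than 0.7 m/s: some 25 mm) (linear speed of walnut above 0.7 m/s and contact force between the fingers and walnut below 0.1 N).
It fails at once if the blue bundle is dropped or knocked off (falls free, out of the fingers, faster than 0.7 m/s: some 25 mm) (linear speed of blue above 0.7 m/s and contact force between the fingers and blue below 0.1 N).
It fails at once if the red bundle is dropped or knocked off (falls free, out of the fingers, faster than 0.7 m/s: some 25 mm) (linear speed of red above 0.7 m/s and contact force between the fingers and red below 0.1 N).
It fails at once if the yellow bundle is dropped or knocked off (falls free, out of the fingers, faster than 0.7 m/s: some 25 mm) (linear speed of yellow above 0.7 m/s and contact force between the fingers and yellow below 0.1 N).
It also fails if it takes over 141 s, if anything falls off the work surface, if the arm or the gripper's body presses on something with over 40 N, if the wrist force passes 120 N, or if a joint passes its speed limit or range.

## Working session

There is one attempt and no reset: what is moved stays moved. The work goes in short steps, Python scripts to look and compute and a tool call to move; the robot and the scene stay as the last step left them, time stands still between calls to the robot, and variables do not carry over. Pictures are saved under pics/ and viewed, and the job is handed in when it is done.

Besides the shell and the picture viewer there is one more tool, called after "Call:" by a JSON object that holds its "op" and its "data", one argument or row to a line. apply_moves: Moves the arm, as the interface text tells. Its arguments: {"type":"object","properties":{"deltas":{"type":"array","items":{"type":"object","properties":{"xyz":{"type":"array","items":{"type":"number"}},"turn":{"type":"array","items":{"type":"number"}},"fingers":{"type":"number"}}}},"grip_force":{"type":"number"}},"required":["deltas"]}

```bash
ls; mkdir -p pics; python3 - <<'E'
from workcell import manip
import cv2
print(manip.state())
for n in("scene","top","wrist"):
    cv2.imwrite(f"pics/{n}0.png",manip.get_image(n)); print(n,manip.camera_model(n))
E
```

```text
pics
{'time_s': 0.0, 'joint_positions': array([ 1.18988718e+00,  8.79433338e-02,  1.37225229e+00,  3.20626161e-05,
        1.68360207e+00, -1.03112790e-01]), 'qd': array([-0.00056694, -0.00180037, -0.0002592 , -0.00075751, -0.00188648,
        0.00187817]), 'effort': array([ 7.33453198e-04, -3.51857328e+01, -3.13278437e+01, -4.43117926e-06,
        1.05841819e-02, -8.78598485e-06]), 'ee_pos': array([150.64636754, 528.45116472, 230.14649983]), 'orientation': array([[ 2.74232793e-01,  9.61662963e-01, -8.49331621e-04],
       [ 9.61660844e-01, -2.74233986e-01, -2.03515516e-03],
       [-2.19004893e-03, -2.58662681e-04, -9.99997568e-01]]), 'force': array([-0.04213366, -0.94100171, -0.44350842]), 'ft_torque': array([0.02892331, 0.00794662, 0.01908311]), 'grip_width': 85.38867809219504}
scene {'mtx': array([[529.68487376,   0.        , 323.54212989],
       [  0.        , 529.68487376, 238.45538455],
       [  0.        ,   0.        ,   1.        ]]), 'position': array([1073.39784449, -176.81349072,  957.38962303]), 'rotation': array([[ 0.31613839,  0.75741481, -0.57129618],
       [ 0.94
[... 295 characters left out ...]
6699, 1165.89850701]), 'rotation': array([[ 0.00835656, -0.99693443,  0.07779407],
       [-0.9998281 , -0.00961776, -0.01585159],
       [ 0.0165512 , -0.07764823, -0.99684342]])}
wrist {'mtx': array([[371.64829954,   0.        , 327.13045445],
       [  0.        , 371.64829954, 243.1794282 ],
       [  0.        ,   0.        ,   1.        ]]), 'mount': array([[ 9.99999728e-01, -5.14870321e-04,  5.28195753e-04,
         1.03325837e-01],
       [ 3.25728811e-04,  9.50719354e-01,  3.10052582e-01,
        -8.04379065e+01],
       [-6.61802798e-04, -3.10052326e-01,  9.50719263e-01,
        -1.42212590e+02],
       [ 0.00000000e+00,  0.00000000e+00,  0.00000000e+00,
         1.00000000e+00]])}
```

View pics/top0.png

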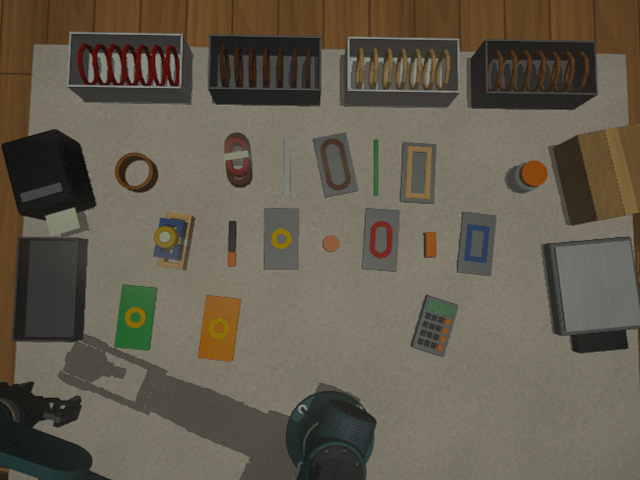

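View pics/scene0.png

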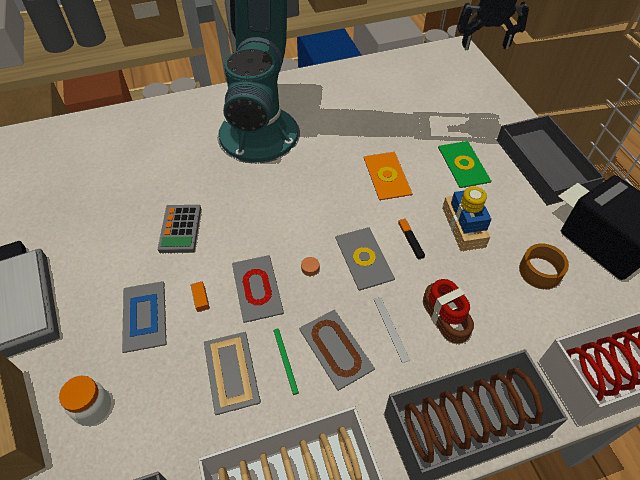

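View pics/wrist0.png

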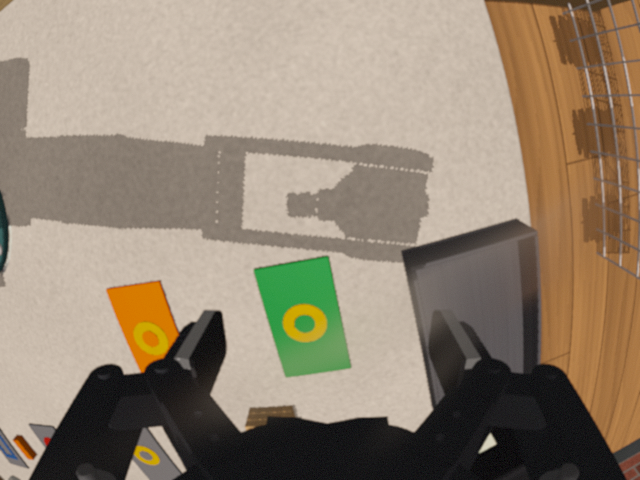

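Top view: piles at about (172,240) (yellow/blue/natural) and (237,158) (red/walnut). Five grey boards lie in the middle. I'll enlarge these areas.

```bash
python3 - <<'E'
import cv2
t=cv2.imread("pics/top0.png");s=cv2.imread("pics/scene0.png")
cv2.imwrite("pics/c1.png",cv2.resize(t[115:285,140:310],(800,800*170//170))[:600] if 0 else cv2.resize(t[120:280,145:305],(600,600),interpolation=cv2.INTER_CUBIC))
cv2.imwrite("pics/c2.png",cv2.resize(t[125:285,295:505],(787,600),interpolation=cv2.INTER_CUBIC))
cv2.imwrite("pics/c3.png",cv2.resize(s[175:355,410:530],(400,600),interpolation=cv2.INTER_CUBIC))
E
```

```text
(no output)
```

View pics/c1.png

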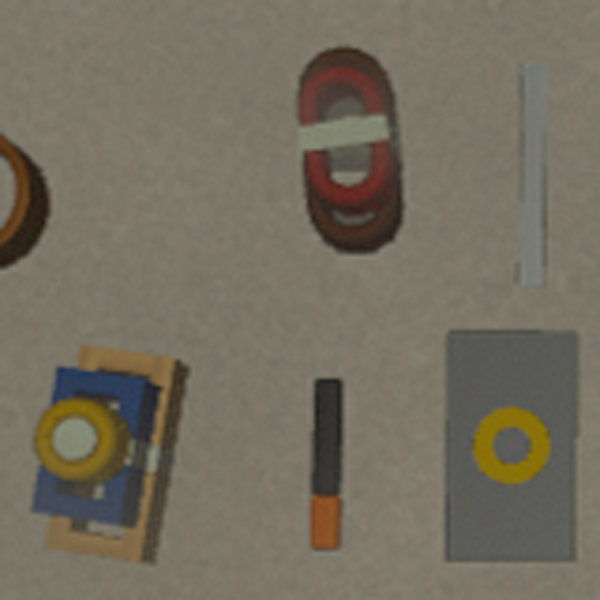

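View pics/c2.png

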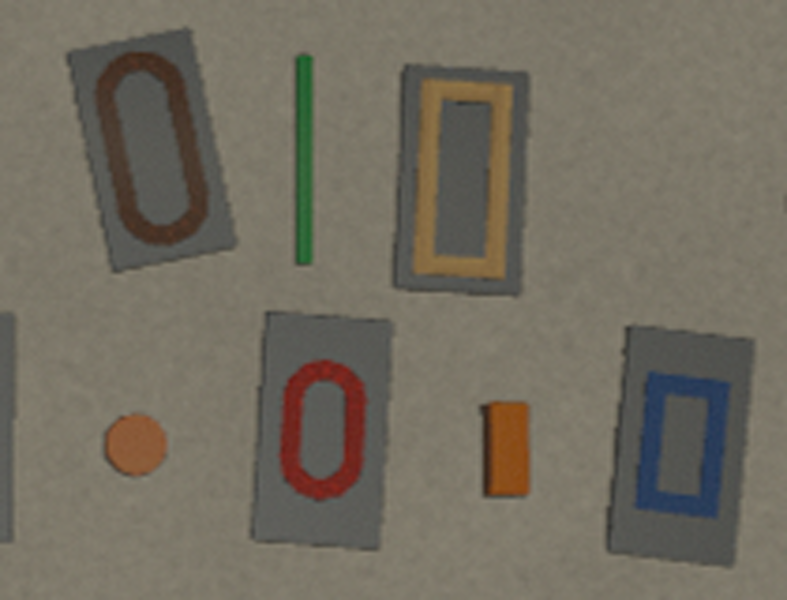

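View pics/c3.png

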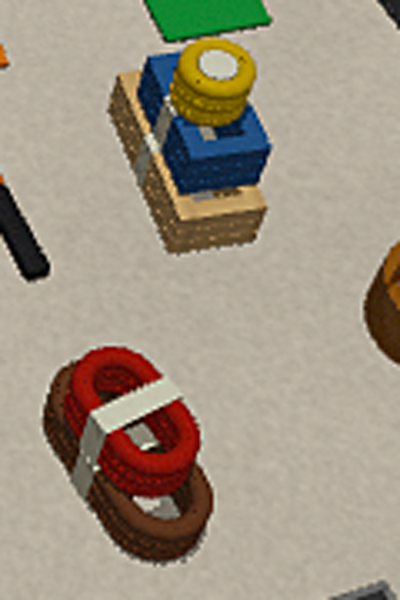

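```bash
cat > h.py <<'E'
import numpy as np, cv2
from workcell import manip
def ray(cam,uv,st=None):
    m=manip.camera_model(cam); K=m['mtx']; u=np.atleast_2d(np.float64(uv))
    d=np.c_[(u[:,0]-K[0,2])/K[0,0],(u[:,1]-K[1,2])/K[1,1],np.ones(len(u))]
    if cam!='wrist': return m['position'],d@m['rotation'].T
    a=np.hypot(d[:,0],d[:,1]); s=np.where(a>1e-9,np.sin(a)/np.maximum(a,1e-9),1)
    d=np.c_[d[:,0]*s,d[:,1]*s,np.cos(a)]
    M=np.array(m['mount']);R=st['orientation'];p=st['ee_pos']
    return p+R@M[:3,3], d@(R@M[:3,:3]).T
def plane(cam,uv,z,st=None):
    o,d=ray(cam,uv,st); return o+d*((z-o[2])/d[:,2])[:,None]
def proj(cam,P,st=None):
    P=np.atleast_2d(P);m=manip.camera_model(cam);K=m['mtx']
    if cam!='wrist':
        q=(P-m['position'])@m['rotation']; return np.c_[q[:,0]/q[:,2]*K[0,0]+K[0,2],q[:,1]/q[:,2]*K[1,1]+K[1,2]]
    M=np.array(m['mount']);R=st['orientation'];o=st['ee_pos']+R@M[:3,3]
    q=(P-o)@(R@M[:3,:3]);r=np.hypot(q[:,0],q[:,1]);th=np.arctan2(r,q[:,2])/np.maximum(r,1e-9)
    return np.c_[q[:,0]*th*K[0,0]+K[0,2],q[:,1]*th*K[1,1]+K[1,2]]
def outline(L,W,oval,n=12):
    if not oval: return np.array([[L/2,W/2],[-L/2,W/2],[-L/2,-W/2],[L/2,-W/2]])
    r=W/2;c=L/2-r;t=np.linspace(-np.pi/2,np.pi/2,n)
    a=np.c_[c+r*np.cos(t),r*np.sin(t)]; return np.r_[a,-a]
def place(o,x,y,yaw,z):
    c,s=np.cos(yaw),np.sin(yaw); return np.c_[o@np.array([[c,s],[-s,c]])+[x,y],np.full(len(o),z)]
def overlay(img,cam,P,col,st=None):
    cv2.polylines(img,[np.round(proj(cam,P,st)*16).astype(int)],True,col,1,cv2.LINE_AA,4)
def move(x,y,yaw_open,z):
    "tool-frame shift to a world pointing-down TCP; yaw_open = world direction of jaw axis"
    st=manip.state();R=st['orientation'];d=np.array([x,y,z])-st['ee_pos']
    a=np.arctan2(R[1,0],R[0,0]); w=(yaw_open-a+np.pi/2)%np.pi-np.pi/2
    Rt=np.array([[np.cos(a),np.sin(a),0],[np.sin(a),-np.cos(a),0],[0,0,-1]])
    # tilt correction
    rv=cv2.Rodrigues(R.T@Rt)[0].ravel()
    print('tool shift',(R.T@d).round(1),'turn z',round(-w,4),'tilt fix',rv.round(4),'j6',st['joint_positions'][5].round(2),'pos',st['ee_pos'].round(1),'t',round(st['time_s'],2))
E
python3 - <<'E'
from h import *
c2=lambda p:np.array(p)/[787/210,3.75]+[295,125]
c1=lambda p:np.array(p)/3.75+[145,120]
B=dict(walnut=c2([(68,52),(190,29),(237,247),(114,271)]),natural=c2([(404,65),(528,72),(520,295),(394,288)]),
red=c2([(266,312),(393,320),(379,549),(252,541)]),blue=c2([(628,325),(754,339),(734,567),(608,552)]),yellow=c1([(447,331),(578,331),(576,561),(446,561)]))
for k,v in B.items():
    P=plane('top',v,6)[:,:2];c=P.mean(0);d=P[0]+P[1]-P[2]-P[3]
    print(k,c.round(1),'yaw',round(np.arctan2(d[1],d[0]),3),np.linalg.norm(d)/2)
print('Y',plane('top',c1([(75,438)]),117))
print('B',plane('top',c1([(57,367),(34,511)]),78))
print('N',plane('top',c1([(82,346),(187,361),(155,563),(46,548)]),39))
print('R',plane('top',c1([(343,67),(350,211)]),78))
print('W',plane('top',c1([(343,47),(354,252)]),39))
E
```

```text
walnut [648.5 -13.3] yaw 0.212 148.7186272893891
natural [ 630.9 -217.3] yaw -0.049 149.08519191560006
red [ 464.6 -125. ] yaw -0.064 149.7147101833572
blue [ 456.9 -359.4] yaw -0.106 149.63189052192578
yellow [464.4 117.5] yaw 0.007 149.4872090190934
Y [[457.33948285 366.90747937 117.        ]]
B [[503.69376626 390.52344823  78.        ]
 [416.12603415 401.45124577  78.        ]]
N [[521.92081544 387.09466486  39.        ]
 [513.10340481 320.98800524  39.        ]
 [385.96506724 337.41546147  39.        ]
 [394.72193606 405.40623814  39.        ]]
R [[691.74495674 221.15995806  78.        ]
 [601.78828285 215.02624905  78.        ]]
W [[716.2861554  227.14980645  39.        ]
 [583.75773268 217.46413509  39.        ]]
```

```bash
python3 - <<'E'
from h import *
move(457,367,1.447,200)
E
```

```text
tool shift [-71.3 338.9  30.4] turn z -0.154 tilt fix [-0.0002  0.0018 -0.    ] j6 -0.1 pos [150.7 528.6 230.4] t 0.15
```

Call:
{"op": "apply_moves", "data": {
  "deltas": [
    {"xyz": [-7, 34, 3], "fingers": 1},
    {"xyz": [-7, 34, 3], "fingers": 1},
    {"xyz": [-7, 34, 3], "fingers": 1},
    {"xyz": [-7, 34, 3], "fingers": 1},
    {"xyz": [-7, 34, 3], "fingers": 1},
    {"xyz": [-7, 34, 3], "fingers": 1},
    {"xyz": [-7, 34, 3], "fingers": 1},
    {"xyz": [-7, 34, 3], "fingers": 1},
    {"xyz": [-7, 34, 3], "turn": [0, 0, -0.077], "fingers": 1},
    {"xyz": [-8, 32, 3], "turn": [0, 0, -0.077], "fingers": 1}
  ]
}}

```text
invalid input at $.deltas[0]: expected keys xyz, turn, fingers
```

Call:
{"op": "apply_moves", "data": {
  "deltas": [
    {"xyz": [0, 0, 0], "fingers": 1},
    {"xyz": [0, 0, 0], "fingers": 1}
  ]
}}

```text
invalid input at $.deltas[0]: expected keys xyz, turn, fingers
```

```bash
cat > shot.py <<'E'
import sys
from h import *
def shot(name,objs,scale=None):
    st=manip.state(); im=manip.get_image('wrist'); cv2.imwrite(f'pics/{name}_raw.png',im)
    for (L,W,ov,x,y,yaw,z,col) in objs: overlay(im,'wrist',place(outline(L,W,ov),x,y,yaw,z),col,st)
    cv2.imwrite(f'pics/{name}.png',im); np.save(f'pics/{name}.npy',st,allow_pickle=True)
E
python3 - <<'E'
from shot import *
shot('w1',[(50,50,1,457,367,0,117,(255,0,255)),(90,54,0,457,369,-.124,78,(0,255,0)),(130,60,0,454,362,-.13,39,(0,0,255))])
move(457,367,1.447,200)
E
```

```text
tool shift [-71.4 338.9  30.6] turn z -0.154 tilt fix [-0.0002  0.0014 -0.    ] j6 -0.1 pos [150.7 528.6 230.6] t 0.2
```

View pics/w1.png

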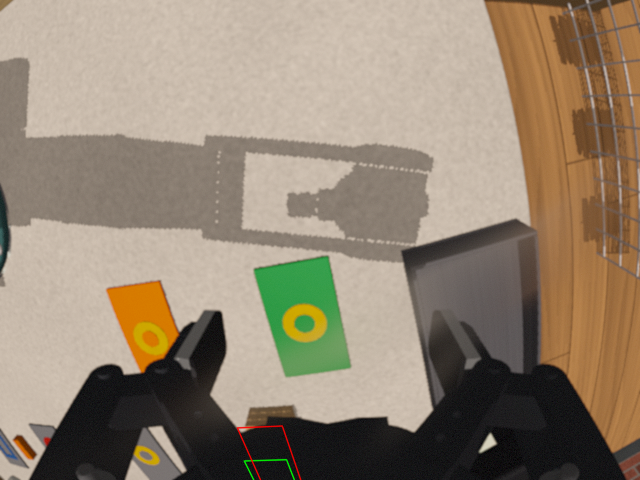

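Call:
{"op": "apply_moves", "data": {
  "deltas": [
    {"xyz": [-7, 34, 3], "turn": [0, 0, 0], "fingers": 1},
    {"xyz": [-7, 34, 3], "turn": [0, 0, 0], "fingers": 1},
    {"xyz": [-7, 34, 3], "turn": [0, 0, 0], "fingers": 1},
    {"xyz": [-7, 34, 3], "turn": [0, 0, 0], "fingers": 1},
    {"xyz": [-7, 34, 3], "turn": [0, 0, 0], "fingers": 1},
    {"xyz": [-7, 34, 3], "turn": [0, 0, 0], "fingers": 1},
    {"xyz": [-7, 34, 3], "turn": [0, 0, 0], "fingers": 1},
    {"xyz": [-7, 34, 3], "turn": [0, 0, 0], "fingers": 1},
    {"xyz": [-7, 34, 3], "turn": [0, 0, -0.077], "fingers": 1},
    {"xyz": [-8, 32, 3], "turn": [0, 0, -0.077], "fingers": 1}
  ]
}}

```text
time_s: 1.03
ee_pos: [459.0, 368.9, 200.9]
orientation: [[0.12, 0.993, -0.0], [0.993, -0.12, -0.0], [-0.0, -0.0, -1.0]]
force: [-0.5, 1.0, 0.0]
grip_width: 85.3
```

Call:
{"op": "apply_moves", "data": {
  "deltas": [
    {"xyz": [0, 0, 0], "turn": [0, 0, 0], "fingers": 1},
    {"xyz": [0, 0, 0], "turn": [0, 0, 0], "fingers": 1}
  ]
}}

```text
time_s: 1.2
ee_pos: [458.7, 368.9, 200.2]
orientation: [[0.127, 0.992, -0.002], [0.992, -0.127, -0.001], [-0.001, -0.002, -1.0]]
force: [-0.4, 0.0, -0.7]
grip_width: 85.4
```

```bash
python3 - <<'E'
from shot import *
shot('w2',[(50,50,1,457,367,0,117,(255,0,255)),(90,54,0,457,369,-.124,78,(0,255,0)),(130,60,0,454,362,-.13,39,(0,0,255))])
move(457,367,1.447,200)
E
```

```text
tool shift [-2.8 -0.3  0.6] turn z -0.002 tilt fix [-0.0016  0.0005 -0.    ] j6 -0.86 pos [457.7 369.8 200.6] t 1.25
```

View pics/w2.png

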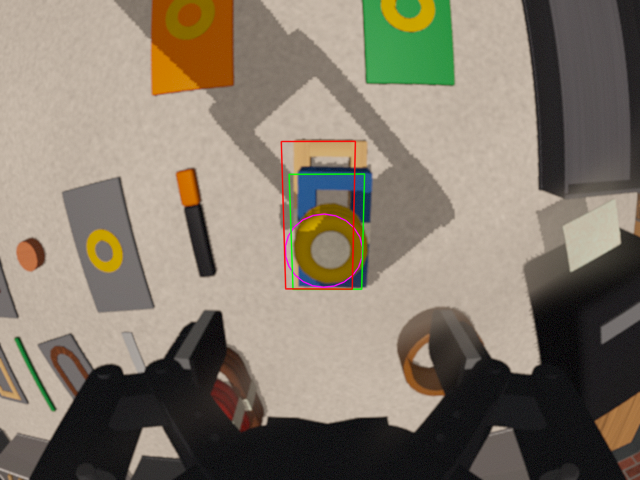

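The wrist view shows the ring at about (331,248), between the fingertips (195,330) and (455,330). It is roughly 2 mm from the tool centre, so I'll go down.

Call:
{"op": "apply_moves", "data": {
  "deltas": [
    {"xyz": [0, 0, 30], "turn": [0, 0, 0], "fingers": 1},
    {"xyz": [0, 0, 30], "turn": [0, 0, 0], "fingers": 1},
    {"xyz": [0, 0, 25], "turn": [0, 0, 0], "fingers": 1},
    {"xyz": [0, 0, 15], "turn": [0, 0, 0], "fingers": 1},
    {"xyz": [0, 0, 10], "turn": [0, 0, 0], "fingers": 1},
    {"xyz": [0, 0, 4], "turn": [0, 0, 0], "fingers": 1},
    {"xyz": [0, 0, 0], "turn": [0, 0, 0], "fingers": 1}
  ]
}}

```text
time_s: 1.83
ee_pos: [456.6, 370.7, 86.9]
orientation: [[0.122, 0.992, -0.001], [0.992, -0.122, -0.0], [-0.0, -0.001, -1.0]]
force: [0.2, -0.2, 0.1]
grip_width: 85.3
```

```bash
python3 - <<'E'
from shot import *
shot('w3',[])
move(457,367,1.447,85)
E
```

```text
tool shift [-4.   0.1  3.1] turn z 0.0008 tilt fix [ 0.0008 -0.0009 -0.    ] j6 -0.86 pos [457.4 371.   88.1] t 1.88
```

View pics/w3.png

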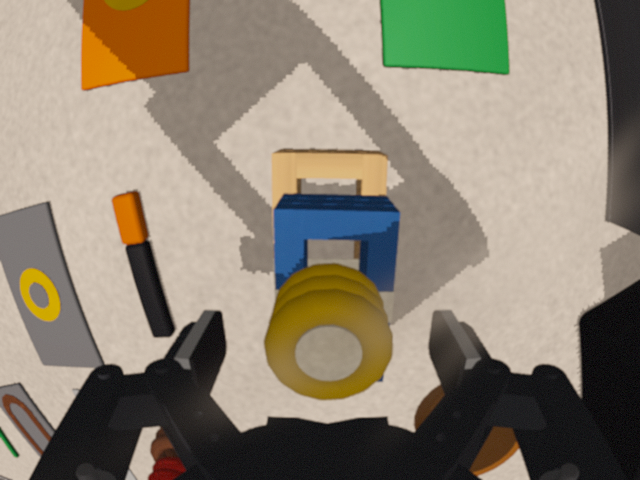

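Ring sits at (328,335), centred between the fingers. Closing.

Call:
{"op": "apply_moves", "data": {
  "deltas": [
    {"xyz": [0, 0, 0], "turn": [0, 0, 0], "fingers": -0.1},
    {"xyz": [0, 0, 0], "turn": [0, 0, 0], "fingers": -0.1},
    {"xyz": [0, 0, 0], "turn": [0, 0, 0], "fingers": -0.3},
    {"xyz": [0, 0, 0], "turn": [0, 0, 0], "fingers": -0.5},
    {"xyz": [0, 0, 0], "turn": [0, 0, 0], "fingers": -1},
    {"xyz": [0, 0, 0], "turn": [0, 0, 0], "fingers": -1}
  ],
  "grip_force": 30
}}

```text
time_s: 2.38
ee_pos: [458.4, 370.8, 88.9]
orientation: [[0.124, 0.992, 0.002], [0.992, -0.124, 0.002], [0.002, 0.002, -1.0]]
force: [0.1, -0.6, 4.1]
grip_width: 48.9
```

```bash
python3 - <<'E'
from shot import *
st=np.load('pics/w3.npy',allow_pickle=True).item()
print(plane('wrist',[(328,335),(265,335),(392,335),(328,398)],112,st))
move(457,367,1.447,86)
E
```

```text
[[450.19914511 372.07090737 112.        ]
 [447.68838273 348.72774221 112.        ]
 [453.5412435  395.72000602 112.        ]
 [481.34562281 368.25830293 112.        ]]
tool shift [-3.9 -0.9  2.9] turn z -0.0001 tilt fix [ 0.0022 -0.0021 -0.    ] j6 -0.86 pos [458.4 370.8  88.9] t 2.38
```

Call:
{"op": "apply_moves", "data": {
  "deltas": [
    {"xyz": [0, 0, -6], "turn": [0, 0, 0], "fingers": -1},
    {"xyz": [0, 0, -14], "turn": [0, 0, 0], "fingers": -1},
    {"xyz": [0, 0, -20], "turn": [0, 0, 0], "fingers": -1},
    {"xyz": [0, 0, -5], "turn": [0, 0, 0], "fingers": -1},
    {"xyz": [0, 0, 0], "turn": [0, 0, 0], "fingers": -1}
  ]
}}

```text
time_s: 2.8
ee_pos: [458.6, 370.8, 134.3]
orientation: [[0.124, 0.992, 0.003], [0.992, -0.124, 0.002], [0.003, 0.003, -1.0]]
force: [0.6, 0.6, -0.6]
grip_width: 48.9
```

```bash
python3 - <<'E'
from shot import *
shot('w4',[])
move(464.4,117.5,1.578,60)
E
```

```text
tool shift [-250.1   37.7   72.5] turn z -0.1311 tilt fix [ 0.0009 -0.0008 -0.    ] j6 -0.86 pos [457.9 370.3 132.7] t 2.85
```

View pics/w4.png

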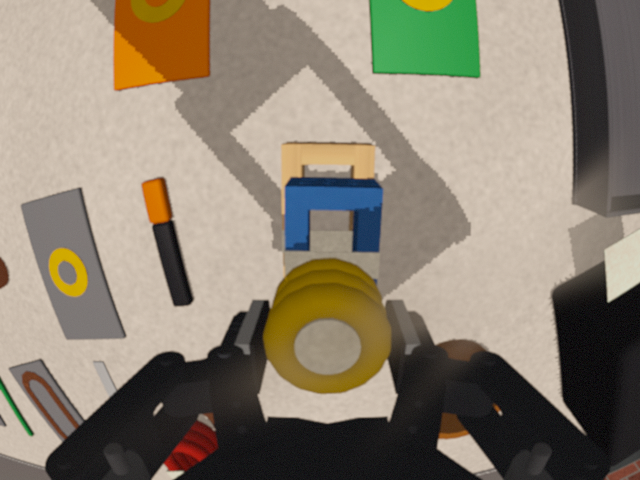

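Call:
{"op": "apply_moves", "data": {
  "deltas": [
    {"xyz": [-15, 2, 0], "turn": [0, 0, 0], "fingers": -1},
    {"xyz": [-31, 5, 0], "turn": [0, 0, 0], "fingers": -1},
    {"xyz": [-31, 5, 5], "turn": [0, 0, 0], "fingers": -1},
    {"xyz": [-31, 5, 10], "turn": [0, 0, 0], "fingers": -1},
    {"xyz": [-31, 5, 10], "turn": [0, 0, 0], "fingers": -1},
    {"xyz": [-31, 5, 15], "turn": [0, 0, 0], "fingers": -1},
    {"xyz": [-31, 5, 15], "turn": [0, 0, 0], "fingers": -1},
    {"xyz": [-31, 5, 15], "turn": [0, 0, 0], "fingers": -1},
    {"xyz": [-18, 3, 3], "turn": [0, 0, 0], "fingers": -1},
    {"xyz": [0, 0, 0], "turn": [0, 0, 0], "fingers": -1}
  ]
}}

```text
time_s: 3.68
ee_pos: [463.6, 112.9, 55.9]
orientation: [[0.128, 0.992, -0.007], [0.992, -0.128, -0.003], [-0.004, -0.007, -1.0]]
force: [0.3, -0.6, -0.3]
grip_width: 49.0
```

```bash
python3 - <<'E'
from shot import *
shot('w5',[(150,84,0,464.4,117.5,.007,6,(255,0,255)),(50,50,1,464.4,117.5,.007,6,(255,0,255))])
move(466,117.5,1.578,30)
E
```

```text
tool shift [ 2.8  1.3 27.1] turn z -0.1348 tilt fix [-0.0045  0.0013 -0.    ] j6 -1.32 pos [464.5 114.9  57.1] t 3.73
```

View pics/w5.png

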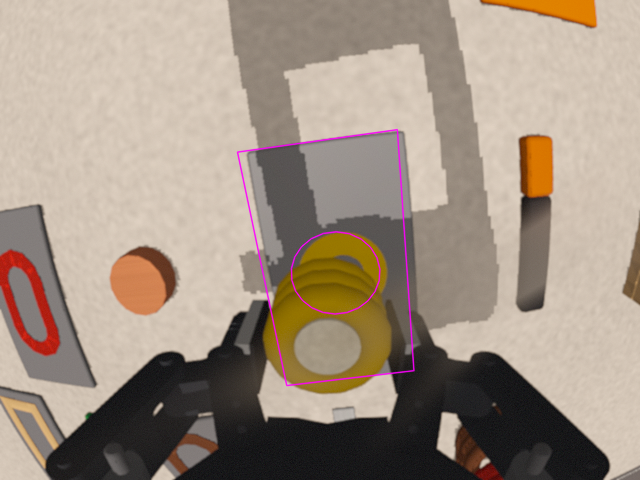

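The board appears about 5 px (≈3 mm) right of the top-camera estimate, the same bias the pile showed. I'll trust the wrist camera and aim for y≈120.5.

Call:
{"op": "apply_moves", "data": {
  "deltas": [
    {"xyz": [5.5, 0.7, 10], "turn": [0, 0, 0], "fingers": -1},
    {"xyz": [0, 0, 12], "turn": [0, 0, 0], "fingers": -1},
    {"xyz": [0, 0, 7], "turn": [0, 0, 0], "fingers": -1},
    {"xyz": [0, 0, 0], "turn": [0, 0, 0], "fingers": -1}
  ]
}}

```text
time_s: 4.07
ee_pos: [466.0, 123.5, 28.0]
orientation: [[0.122, 0.993, -0.004], [0.993, -0.122, -0.0], [-0.001, -0.004, -1.0]]
force: [-1.2, -0.3, -0.4]
grip_width: 49.0
```

```bash
python3 - <<'E'
from shot import *
shot('w6',[(150,84,0,464.4,120.5,.007,6,(255,0,255)),(50,50,1,464.4,120.5,.007,6,(255,0,255))])
move(466,120.5,1.578,17)
E
```

```text
tool shift [-3.  -0.3 12. ] turn z -0.1293 tilt fix [-0.0027  0.0004 -0.    ] j6 -1.31 pos [466.7 123.5  29. ] t 4.12
```

View pics/w6.png

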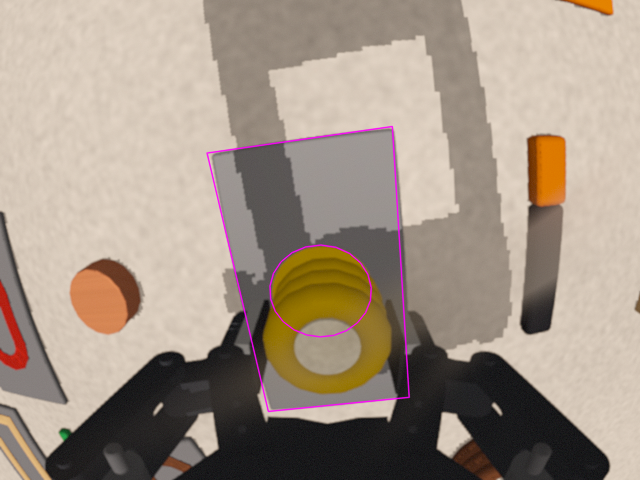

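Overlay matches within about 1 mm, with the board centre at y≈121. Setting down.

Call:
{"op": "apply_moves", "data": {
  "deltas": [
    {"xyz": [-2.3, 0, 6], "turn": [0, 0, 0], "fingers": -1},
    {"xyz": [0, 0, 3], "turn": [0, 0, 0], "fingers": -1},
    {"xyz": [0, 0, 1], "turn": [0, 0, 0], "fingers": -1},
    {"xyz": [0, 0, 0], "turn": [0, 0, 0], "fingers": -1}
  ]
}}

```text
time_s: 4.45
ee_pos: [467.4, 120.3, 20.1]
orientation: [[0.123, 0.992, -0.0], [0.992, -0.123, 0.0], [0.0, -0.0, -1.0]]
force: [-0.3, 0.4, -0.4]
grip_width: 49.3
```

Call:
{"op": "apply_moves", "data": {
  "deltas": [
    {"xyz": [0, 0, 1], "turn": [0, 0, 0], "fingers": -1},
    {"xyz": [0, 0, 1], "turn": [0, 0, 0], "fingers": -1},
    {"xyz": [0, 0, 0], "turn": [0, 0, 0], "fingers": -1}
  ]
}}

```text
time_s: 4.7
ee_pos: [467.6, 120.3, 18.4]
orientation: [[0.124, 0.992, 0.0], [0.992, -0.124, 0.0], [0.0, 0.0, -1.0]]
force: [-1.3, -0.2, -0.3]
grip_width: 49.3
```

Call:
{"op": "apply_moves", "data": {
  "deltas": [
    {"xyz": [0, 0, 1], "turn": [0, 0, 0], "fingers": -1},
    {"xyz": [0, 0, 1], "turn": [0, 0, 0], "fingers": -1},
    {"xyz": [0, 0, 0], "turn": [0, 0, 0], "fingers": -1}
  ]
}}

```text
time_s: 4.95
ee_pos: [467.7, 120.3, 16.9]
orientation: [[0.124, 0.992, 0.0], [0.992, -0.124, 0.0], [0.0, 0.0, -1.0]]
force: [-1.4, -0.7, 4.2]
grip_width: 49.0
```

Contact at 4.2 N. Opening and lifting clear.

Call:
{"op": "apply_moves", "data": {
  "deltas": [
    {"xyz": [0, 0, 0], "turn": [0, 0, 0], "fingers": -0.1},
    {"xyz": [0, 0, 0], "turn": [0, 0, 0], "fingers": 0.3},
    {"xyz": [0, 0, 0], "turn": [0, 0, 0], "fingers": 1},
    {"xyz": [0, 0, 0], "turn": [0, 0, 0], "fingers": 1},
    {"xyz": [0, 0, -5], "turn": [0, 0, 0], "fingers": 1},
    {"xyz": [0, 0, -25], "turn": [0, 0, 0], "fingers": 1},
    {"xyz": [0, 0, -35], "turn": [0, 0, 0], "fingers": 1},
    {"xyz": [0, 0, -35], "turn": [0, 0, 0], "fingers": 1},
    {"xyz": [0, 0, -20], "turn": [0, 0, 0], "fingers": 1},
    {"xyz": [0, 0, 0], "turn": [0, 0, 0], "fingers": 1}
  ]
}}

```text
time_s: 5.78
ee_pos: [471.1, 120.8, 143.0]
orientation: [[0.123, 0.992, 0.012], [0.992, -0.123, 0.002], [0.003, 0.012, -1.0]]
force: [-0.4, 0.8, 0.8]
grip_width: 85.6
```

```bash
python3 - <<'E'
from shot import *
shot('w7',[(150,84,0,464.4,121,.007,6,(255,0,255)),(50,50,1,464.4,121,.007,45,(255,0,255))])
move(457,371,1.447,160)
E
```

```text
tool shift [247.  -43.3 -19.8] turn z 0.0 tilt fix [ 0.0073 -0.002  -0.    ] j6 -1.31 pos [469.6 120.6 140. ] t 5.83
```

View pics/w7.png

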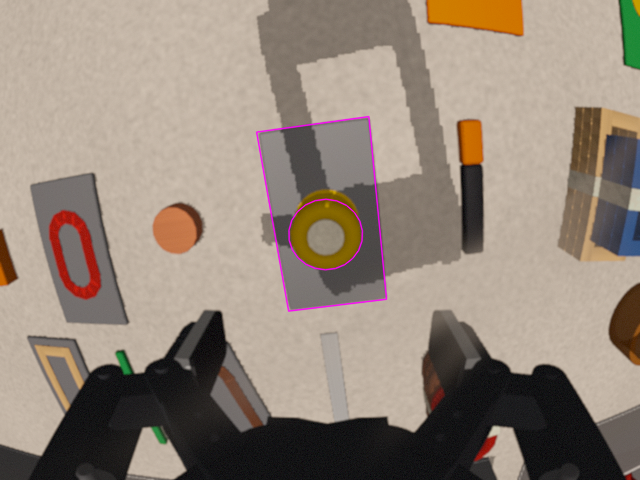

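Yellow is on its board, matching the overlay to about 1 mm. Next, blue.

Call:
{"op": "apply_moves", "data": {
  "deltas": [
    {"xyz": [15, -3, -5], "turn": [0, 0, 0], "fingers": 1},
    {"xyz": [33, -6, -5], "turn": [0, 0, 0], "fingers": 1},
    {"xyz": [33, -6, -5], "turn": [0, 0, 0], "fingers": 1},
    {"xyz": [33, -6, -5], "turn": [0, 0, 0], "fingers": 1},
    {"xyz": [33, -6, 0], "turn": [0, 0, 0], "fingers": 1},
    {"xyz": [33, -6, 0], "turn": [0, 0, 0], "fingers": 1},
    {"xyz": [33, -5, 0], "turn": [0, 0, 0], "fingers": 1},
    {"xyz": [24, -4, 0], "turn": [0, 0, 0], "fingers": 1},
    {"xyz": [10, -1, 0], "turn": [0, 0, 0], "fingers": 1},
    {"xyz": [0, 0, 0], "turn": [0, 0, 0], "fingers": 1}
  ]
}}

```text
time_s: 6.67
ee_pos: [454.2, 372.1, 154.2]
orientation: [[0.121, 0.993, -0.003], [0.993, -0.121, -0.002], [-0.002, -0.003, -1.0]]
force: [-0.1, 0.2, 0.4]
grip_width: 85.6
```

```bash
python3 - <<'E'
from shot import *
shot('w8',[(90,54,0,457,372,-.124,78,(0,255,0)),(130,60,0,454,370,-.13,39,(0,0,255))])
move(457,371,1.447,160)
E
```

```text
tool shift [ 0.7  2.3 -5.4] turn z 0.0015 tilt fix [-0.002   0.0027 -0.    ] j6 -0.86 pos [454.6 370.5 154.6] t 6.72
```

View pics/w8.png

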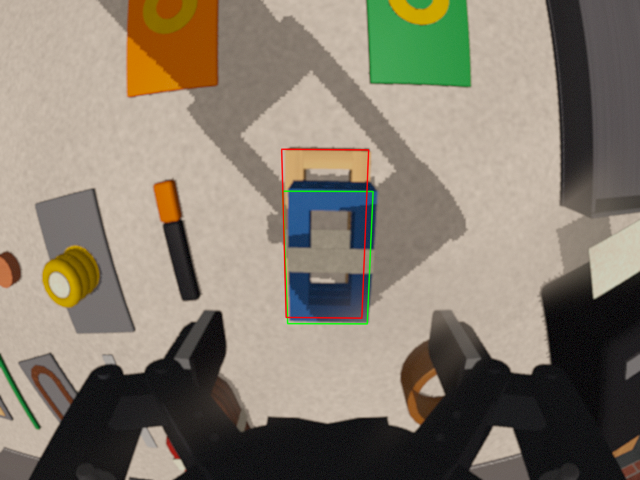

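```bash
python3 - <<'E'
import cv2
t=cv2.imread("pics/w8.png")
cv2.imwrite("pics/c8.png",cv2.resize(t[135:345,240:420],(514,600),interpolation=cv2.INTER_CUBIC))
E
```

```text
(no output)
```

View pics/c8.png

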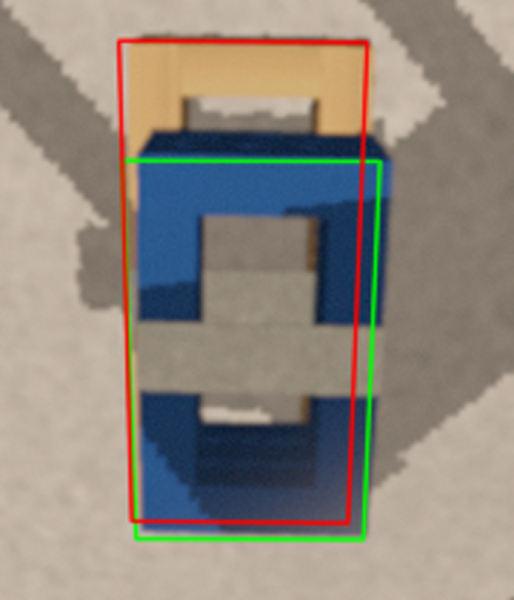

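```bash
python3 - <<'E'
from h import *
st=np.load('pics/w8.npy',allow_pickle=True).item()
u=np.array([(140,160),(390,160),(374,529),(140,528)])*[180/514,.35]+[240,135]
P=plane('wrist',u,78,st);print(P.round(1),P.mean(0).round(1))
d=P[0]+P[1]-P[2]-P[3];print(np.arctan2(-d[1],-d[0]))
move(0,0,1.447,87)
E
```

```text
[[409.7 354.8  78. ]
 [416.  406.8  78. ]
 [502.9 396.3  78. ]
 [495.9 341.3  78. ]] [456.1 374.8  78. ]
-0.13782985836225978
tool shift [-423.1 -405.9   69.5] turn z 0.0015 tilt fix [-0.002   0.0027 -0.    ] j6 -0.86 pos [454.6 370.5 154.6] t 6.72
```

Call:
{"op": "apply_moves", "data": {
  "deltas": [
    {"xyz": [3.5, 1, 20], "turn": [0, 0, 0.015], "fingers": 1},
    {"xyz": [0, 0, 25], "turn": [0, 0, 0], "fingers": 1},
    {"xyz": [0, 0, 25], "turn": [0, 0, 0], "fingers": 1},
    {"xyz": [0, 0, 20], "turn": [0, 0, 0], "fingers": 1},
    {"xyz": [0, 0, 10], "turn": [0, 0, 0], "fingers": 1},
    {"xyz": [0, 0, 4], "turn": [0, 0, 0], "fingers": 1},
    {"xyz": [0, 0, 0], "turn": [0, 0, 0], "fingers": 1}
  ]
}}

```text
time_s: 7.3
ee_pos: [456.6, 372.6, 51.5]
orientation: [[0.14, 0.99, -0.002], [0.99, -0.14, -0.001], [-0.002, -0.001, -1.0]]
force: [0.1, 0.8, 0.2]
grip_width: 85.2
```

```bash
python3 - <<'E'
from shot import *
shot('w9',[])
move(456,374.8,1.433,49)
E
```

```text
tool shift [ 1.2 -1.5  3.9] turn z -0.002 tilt fix [ 0.0006 -0.0003 -0.    ] j6 -0.84 pos [457.3 373.4  52.9] t 7.35
```

View pics/w9.png

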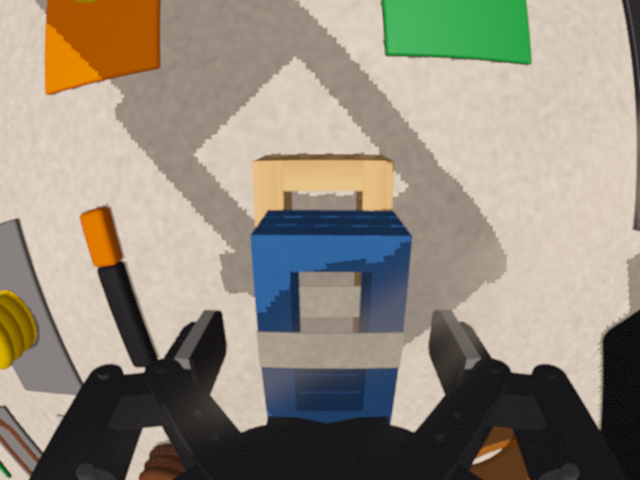

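Call:
{"op": "apply_moves", "data": {
  "deltas": [
    {"xyz": [1.5, 0, 1], "turn": [0, 0, 0], "fingers": 0.4},
    {"xyz": [0, 0, 0], "turn": [0, 0, 0], "fingers": 0.2},
    {"xyz": [0, 0, 0], "turn": [0, 0, 0], "fingers": 0},
    {"xyz": [0, 0, 0], "turn": [0, 0, 0], "fingers": -0.5},
    {"xyz": [0, 0, 0], "turn": [0, 0, 0], "fingers": -1},
    {"xyz": [0, 0, 0], "turn": [0, 0, 0], "fingers": -1}
  ],
  "grip_force": 35
}}

```text
time_s: 7.85
ee_pos: [457.9, 376.2, 53.1]
orientation: [[0.138, 0.99, 0.003], [0.99, -0.138, 0.002], [0.002, 0.002, -1.0]]
force: [-0.9, -0.8, 6.2]
grip_width: 53.1
```

Call:
{"op": "apply_moves", "data": {
  "deltas": [
    {"xyz": [0, 0, -4], "turn": [0, 0, 0], "fingers": -1},
    {"xyz": [0, 0, -10], "turn": [0, 0, 0], "fingers": -1},
    {"xyz": [0, 0, -20], "turn": [0, 0, 0], "fingers": -1},
    {"xyz": [0, 0, -20], "turn": [0, 0, 0], "fingers": -1},
    {"xyz": [0, 0, -5], "turn": [0, 0, 0], "fingers": -1},
    {"xyz": [0, 0, 0], "turn": [0, 0, 0], "fingers": -1}
  ]
}}

```text
time_s: 8.35
ee_pos: [458.1, 376.3, 112.8]
orientation: [[0.138, 0.99, 0.004], [0.99, -0.138, 0.003], [0.003, 0.003, -1.0]]
force: [-0.3, -0.3, -0.5]
grip_width: 53.0
```

```bash
python3 - <<'E'
from shot import *
shot('w10',[])
move(456.9,-356,1.465,80)
E
```

```text
tool shift [-724.8  100.9   30.3] turn z -0.0329 tilt fix [ 0.001 -0.001 -0.   ] j6 -0.84 pos [457.2 375.8 110.9] t 8.4
```

View pics/w10.png

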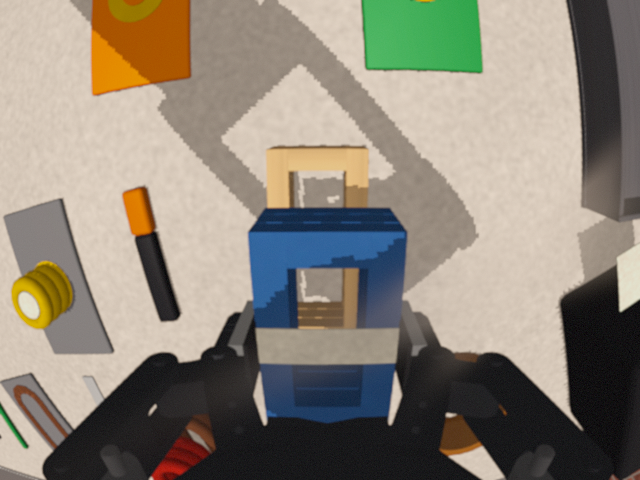

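Blue is held level. Carrying it toward the blue board.

Call:
{"op": "apply_moves", "data": {
  "deltas": [
    {"xyz": [-18, 2, -2], "turn": [0, 0, 0], "fingers": -1},
    {"xyz": [-36, 5, 0], "turn": [0, 0, 0], "fingers": -1},
    {"xyz": [-36, 5, 0], "turn": [0, 0, 0], "fingers": -1},
    {"xyz": [-36, 5, 0], "turn": [0, 0, 0], "fingers": -1},
    {"xyz": [-36, 5, 0], "turn": [0, 0, 0], "fingers": -1},
    {"xyz": [-36, 5, 0], "turn": [0, 0, 0], "fingers": -1},
    {"xyz": [-36, 5, 0], "turn": [0, 0, 0], "fingers": -1},
    {"xyz": [-36, 5, 0], "turn": [0, 0, 0], "fingers": -1},
    {"xyz": [-36, 5, 0], "turn": [0, 0, 0], "fingers": -1},
    {"xyz": [-36, 5, 0], "turn": [0, 0, 0], "fingers": -1}
  ]
}}

```text
time_s: 9.23
ee_pos: [454.6, 28.8, 110.5]
orientation: [[0.138, 0.99, -0.003], [0.99, -0.138, 0.0], [-0.0, -0.003, -1.0]]
force: [0.5, 0.5, -0.5]
grip_width: 53.7
```

Call:
{"op": "apply_moves", "data": {
  "deltas": [
    {"xyz": [-36, 5, 0], "turn": [0, 0, 0], "fingers": -1},
    {"xyz": [-36, 5, 0], "turn": [0, 0, 0], "fingers": -1},
    {"xyz": [-36, 5, 0], "turn": [0, 0, 0], "fingers": -1},
    {"xyz": [-36, 5, 0], "turn": [0, 0, 0], "fingers": -1},
    {"xyz": [-36, 5, 0], "turn": [0, 0, 0], "fingers": -1},
    {"xyz": [-36, 5, 0], "turn": [0, 0, 0], "fingers": -1},
    {"xyz": [-36, 5, 0], "turn": [0, 0, 0], "fingers": -1},
    {"xyz": [-36, 5, 0], "turn": [0, 0, 0], "fingers": -1},
    {"xyz": [-36, 5, 0], "turn": [0, 0, 0], "fingers": -1},
    {"xyz": [-25, 3, 0], "turn": [0, 0, -0.03], "fingers": -1}
  ]
}}

```text
time_s: 10.07
ee_pos: [454.1, -324.4, 110.0]
orientation: [[0.11, 0.994, -0.003], [0.994, -0.11, 0.001], [0.001, -0.003, -1.0]]
force: [0.9, -0.7, -0.6]
grip_width: 53.2
```

```bash
python3 - <<'E'
from h import *
move(458.5,-356,1.465,60)
E
```

```text
tool shift [-31.   8.  50.] turn z -0.0045 tilt fix [-0.0028 -0.001   0.    ] j6 -2.18 pos [ 454.1 -324.4  110. ] t 10.07
```

Call:
{"op": "apply_moves", "data": {
  "deltas": [
    {"xyz": [-20, 5, 15], "turn": [0, 0, 0], "fingers": -1},
    {"xyz": [0, 0, 20], "turn": [0, 0, 0], "fingers": -1},
    {"xyz": [0, 0, 15], "turn": [0, 0, 0], "fingers": -1},
    {"xyz": [0, 0, 0], "turn": [0, 0, 0], "fingers": -1},
    {"xyz": [0, 0, 0], "turn": [0, 0, 0], "fingers": -1}
  ]
}}

```text
time_s: 10.48
ee_pos: [456.7, -341.1, 59.5]
orientation: [[0.109, 0.994, -0.004], [0.994, -0.109, 0.004], [0.004, -0.005, -1.0]]
force: [-0.6, -0.4, -0.4]
grip_width: 53.2
```

```bash
python3 - <<'E'
from shot import *
shot('w11',[(150,84,0,457,-356,-.106,6,(255,0,255)),(90,54,0,457,-356,-.106,6,(255,0,255))])
move(458.5,-356,1.465,20)
E
```

```text
tool shift [-14.1   2.4  41.3] turn z -0.0029 tilt fix [-0.0018 -0.0015  0.    ] j6 -2.2 pos [ 457.7 -341.8   61.3] t 10.53
```

View pics/w11.png

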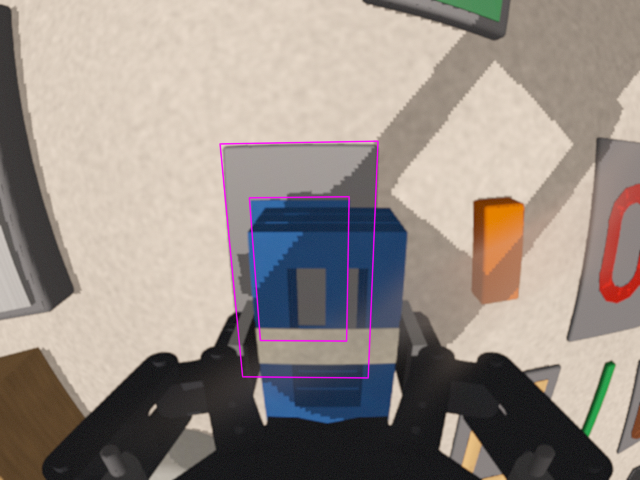

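Overlay nearly matches; the board is about 2 mm farther in x. Adjusting and going down.

Call:
{"op": "apply_moves", "data": {
  "deltas": [
    {"xyz": [-13, 4, 5], "turn": [0, 0, 0], "fingers": -1},
    {"xyz": [0, 0, 15], "turn": [0, 0, 0], "fingers": -1},
    {"xyz": [0, 0, 10], "turn": [0, 0, 0], "fingers": -1},
    {"xyz": [0, 0, 0], "turn": [0, 0, 0], "fingers": -1},
    {"xyz": [0, 0, 0], "turn": [0, 0, 0], "fingers": -1}
  ]
}}

```text
time_s: 10.95
ee_pos: [460.6, -355.0, 32.0]
orientation: [[0.108, 0.994, -0.001], [0.994, -0.108, 0.001], [0.001, -0.001, -1.0]]
force: [0.1, -0.1, -1.0]
grip_width: 53.3
```

```bash
python3 - <<'E'
from shot import *
shot('w12',[(150,84,0,459,-355,-.106,6,(255,0,255)),(90,54,0,459,-355,-.106,6,(255,0,255))])
move(460.5,-355,1.465,20)
E
```

```text
tool shift [ 0.4 -0.6 12.8] turn z -0.0024 tilt fix [0.0003 0.     0.    ] j6 -2.22 pos [ 461.  -355.4   32.8] t 11.0
```

View pics/w12.png

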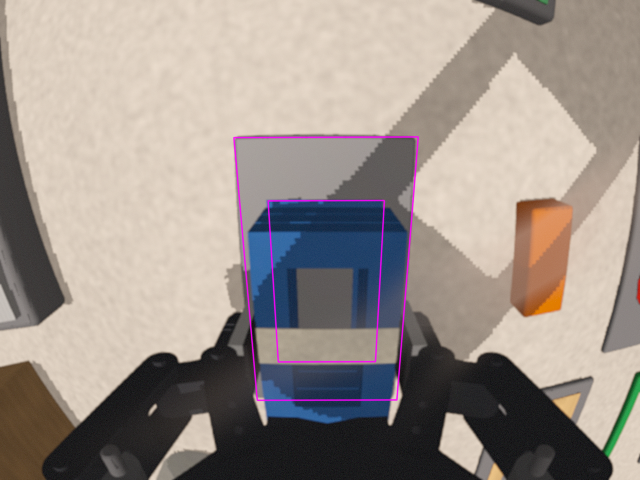

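Good alignment: the board edges coincide with the overlay. Lowering gently.

Call:
{"op": "apply_moves", "data": {
  "deltas": [
    {"xyz": [0, 0, 6], "turn": [0, 0, 0], "fingers": -1},
    {"xyz": [0, 0, 2], "turn": [0, 0, 0], "fingers": -1},
    {"xyz": [0, 0, 1], "turn": [0, 0, 0], "fingers": -1},
    {"xyz": [0, 0, 1], "turn": [0, 0, 0], "fingers": -1},
    {"xyz": [0, 0, 0], "turn": [0, 0, 0], "fingers": -1}
  ]
}}

```text
time_s: 11.42
ee_pos: [460.8, -355.6, 22.1]
orientation: [[0.109, 0.994, -0.0], [0.994, -0.109, 0.0], [0.0, -0.0, -1.0]]
force: [0.3, -0.1, -0.8]
grip_width: 53.2
```

Call:
{"op": "apply_moves", "data": {
  "deltas": [
    {"xyz": [0, 0, 1], "turn": [0, 0, 0], "fingers": -1},
    {"xyz": [0, 0, 1], "turn": [0, 0, 0], "fingers": -1},
    {"xyz": [0, 0, 0], "turn": [0, 0, 0], "fingers": -1}
  ]
}}

```text
time_s: 11.67
ee_pos: [460.9, -355.8, 20.2]
orientation: [[0.109, 0.994, 0.0], [0.994, -0.109, -0.0], [0.0, 0.0, -1.0]]
force: [-0.1, -0.4, 0.1]
grip_width: 53.5
```

Call:
{"op": "apply_moves", "data": {
  "deltas": [
    {"xyz": [0, 0, 1], "turn": [0, 0, 0], "fingers": -1},
    {"xyz": [0, 0, 1], "turn": [0, 0, 0], "fingers": -1},
    {"xyz": [0, 0, 0], "turn": [0, 0, 0], "fingers": -1}
  ]
}}

```text
time_s: 11.92
ee_pos: [461.0, -355.9, 20.1]
orientation: [[0.108, 0.994, 0.001], [0.994, -0.108, -0.0], [-0.0, 0.001, -1.0]]
force: [-2.1, 1.6, 7.3]
grip_width: 53.6
```

Call:
{"op": "apply_moves", "data": {
  "deltas": [
    {"xyz": [0, 0, 0], "turn": [0, 0, 0], "fingers": 0.1},
    {"xyz": [0, 0, 0], "turn": [0, 0, 0], "fingers": 0.4},
    {"xyz": [0, 0, 0], "turn": [0, 0, 0], "fingers": 1},
    {"xyz": [0, 0, 0], "turn": [0, 0, 0], "fingers": 1},
    {"xyz": [0, 0, -5], "turn": [0, 0, 0], "fingers": 1},
    {"xyz": [0, 0, -25], "turn": [0, 0, 0], "fingers": 1},
    {"xyz": [0, 0, -35], "turn": [0, 0, 0], "fingers": 1},
    {"xyz": [0, 0, -35], "turn": [0, 0, 0], "fingers": 1},
    {"xyz": [0, 0, -20], "turn": [0, 0, 0], "fingers": 1},
    {"xyz": [0, 0, 0], "turn": [0, 0, 0], "fingers": 1}
  ]
}}

```text
time_s: 12.75
ee_pos: [463.5, -358.2, 145.7]
orientation: [[0.109, 0.994, 0.009], [0.994, -0.109, -0.009], [-0.008, 0.01, -1.0]]
force: [1.1, -1.4, 0.6]
grip_width: 85.1
```

```bash
python3 - <<'E'
from shot import *
shot('w13',[(150,84,0,459,-355,-.106,6,(255,0,255)),(90,54,0,459,-355,-.106,45,(0,0,255))])
move(457,371,1.44,150)
E
```

```text
tool shift [723.3 -84.3 -11.4] turn z 0.0221 tilt fix [0.0063 0.0046 0.    ] j6 -2.22 pos [ 462.4 -357.2  142.4] t 12.8
```

View pics/w13.png

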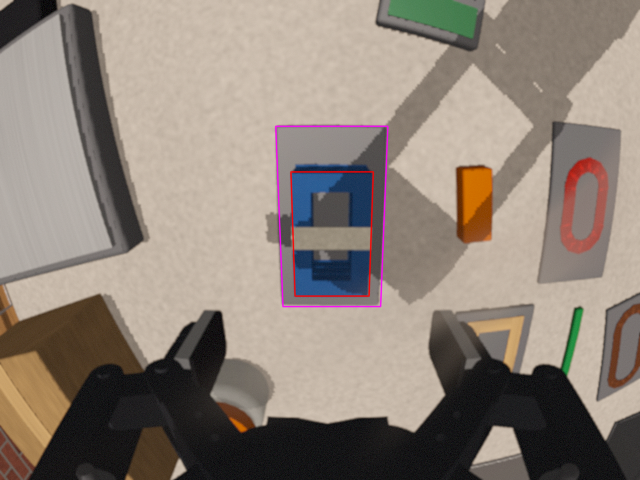

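Blue is placed within about 1–2 mm. Going back for natural.

Call:
{"op": "apply_moves", "data": {
  "deltas": [
    {"xyz": [20, -2, -2], "turn": [0, 0, 0], "fingers": 1},
    {"xyz": [39, -5, 0], "turn": [0, 0, 0], "fingers": 1},
    {"xyz": [39, -5, 0], "turn": [0, 0, 0], "fingers": 1},
    {"xyz": [39, -5, 0], "turn": [0, 0, 0], "fingers": 1},
    {"xyz": [39, -5, 0], "turn": [0, 0, 0], "fingers": 1},
    {"xyz": [39, -5, 0], "turn": [0, 0, 0], "fingers": 1},
    {"xyz": [39, -4, 0], "turn": [0, 0, 0], "fingers": 1},
    {"xyz": [39, -4, 0], "turn": [0, 0, 0], "fingers": 1},
    {"xyz": [39, -4, 0], "turn": [0, 0, 0], "fingers": 1},
    {"xyz": [39, -4, 0], "turn": [0, 0, 0], "fingers": 1}
  ]
}}

```text
time_s: 13.63
ee_pos: [456.9, 19.6, 138.6]
orientation: [[0.109, 0.994, -0.003], [0.994, -0.109, 0.0], [0.0, -0.003, -1.0]]
force: [0.9, 0.0, -0.2]
grip_width: 85.3
```

Call:
{"op": "apply_moves", "data": {
  "deltas": [
    {"xyz": [39, -5, 0], "turn": [0, 0, 0], "fingers": 1},
    {"xyz": [39, -5, 0], "turn": [0, 0, 0], "fingers": 1},
    {"xyz": [39, -5, 0], "turn": [0, 0, 0], "fingers": 1},
    {"xyz": [39, -5, 0], "turn": [0, 0, 0], "fingers": 1},
    {"xyz": [39, -4, 0], "turn": [0, 0, 0], "fingers": 1},
    {"xyz": [39, -4, 0], "turn": [0, 0, 0], "fingers": 1},
    {"xyz": [39, -4, 0], "turn": [0, 0, 0], "fingers": 1},
    {"xyz": [35, -4, 0], "turn": [0, 0, 0], "fingers": 1},
    {"xyz": [15, -2, 0], "turn": [0, 0, 0.02], "fingers": 1},
    {"xyz": [0, 0, 0], "turn": [0, 0, 0], "fingers": 1}
  ]
}}

```text
time_s: 14.47
ee_pos: [454.0, 345.8, 137.9]
orientation: [[0.124, 0.992, -0.004], [0.992, -0.124, -0.001], [-0.001, -0.003, -1.0]]
force: [0.3, 0.2, 0.7]
grip_width: 85.4
```

```bash
python3 - <<'E'
from h import *
move(455,373,1.44,120)
E
```

```text
tool shift [27.1 -2.3 17.9] turn z 0.0061 tilt fix [-0.0034  0.001  -0.    ] j6 -0.9 pos [454.  345.8 137.9] t 14.47
```

Call:
{"op": "apply_moves", "data": {
  "deltas": [
    {"xyz": [25, -2, 6], "turn": [0, 0, 0.006], "fingers": 1},
    {"xyz": [0, 0, 10], "turn": [0, 0, 0], "fingers": 1},
    {"xyz": [0, 0, 0], "turn": [0, 0, 0], "fingers": 1},
    {"xyz": [0, 0, 0], "turn": [0, 0, 0], "fingers": 1}
  ]
}}

```text
time_s: 14.8
ee_pos: [456.0, 366.2, 122.2]
orientation: [[0.135, 0.991, -0.004], [0.991, -0.135, -0.003], [-0.004, -0.003, -1.0]]
force: [-0.0, -0.6, -1.3]
grip_width: 85.5
```

```bash
python3 - <<'E'
from shot import *
shot('w14',[(130,60,0,454,372,-.13,39,(0,0,255))])
move(455,373,1.44,120)
t=cv2.imread("pics/w14.png")
cv2.imwrite("pics/c14.png",cv2.resize(t[130:350,220:440],(600,600),interpolation=cv2.INTER_CUBIC))
E
```

```text
tool shift [ 6.3 -2.4  3.3] turn z -0.0049 tilt fix [-0.0016  0.0021 -0.    ] j6 -0.86 pos [456.5 366.4 123.3] t 14.85
```

View pics/c14.png

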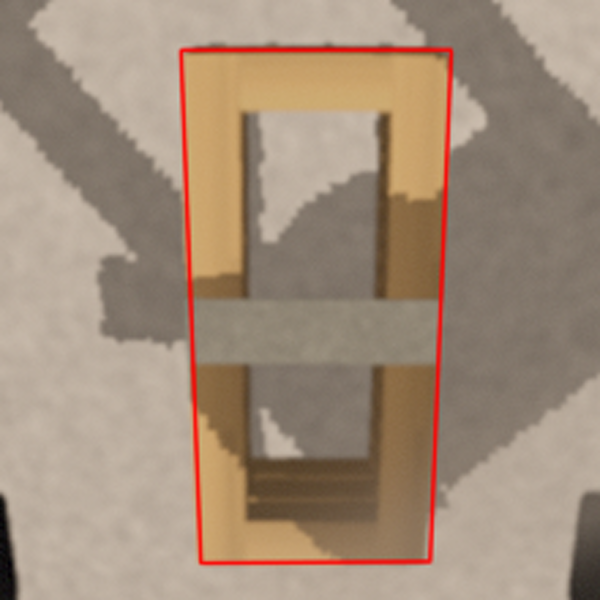

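Call:
{"op": "apply_moves", "data": {
  "deltas": [
    {"xyz": [5.4, -3, 20], "turn": [0, 0, 0], "fingers": 1},
    {"xyz": [0, 0, 25], "turn": [0, 0, 0], "fingers": 1},
    {"xyz": [0, 0, 25], "turn": [0, 0, 0], "fingers": 1},
    {"xyz": [0, 0, 20], "turn": [0, 0, 0], "fingers": 1},
    {"xyz": [0, 0, 10], "turn": [0, 0, 0], "fingers": 1},
    {"xyz": [0, 0, 8], "turn": [0, 0, 0], "fingers": 1},
    {"xyz": [0, 0, 0], "turn": [0, 0, 0], "fingers": 1},
    {"xyz": [0, 0, 0], "turn": [0, 0, 0], "fingers": 1}
  ]
}}

```text
time_s: 15.52
ee_pos: [455.3, 373.7, 17.2]
orientation: [[0.135, 0.991, 0.001], [0.991, -0.135, 0.001], [0.001, 0.001, -1.0]]
force: [-0.2, 0.5, -0.1]
grip_width: 85.2
```

```bash
python3 - <<'E'
from shot import *
shot('w15',[])
move(454,372,1.44,12)
E
```

```text
tool shift [-2.4 -1.4  5.9] turn z -0.0044 tilt fix [ 0.0021 -0.0019 -0.    ] j6 -0.84 pos [455.7 374.1  18. ] t 15.57
```

View pics/w15.png

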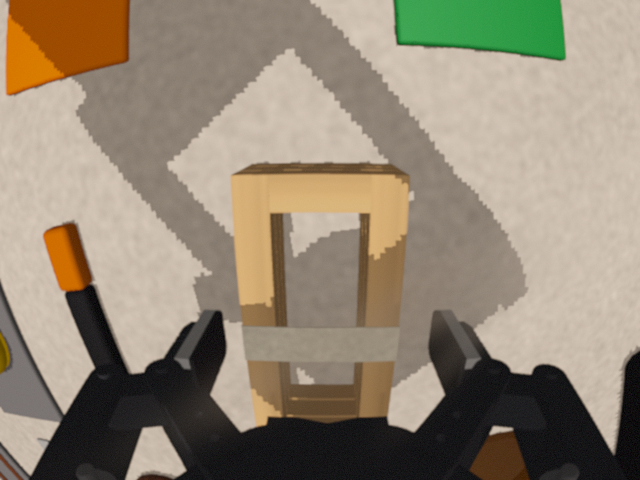

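Call:
{"op": "apply_moves", "data": {
  "deltas": [
    {"xyz": [-1, -1, 3], "turn": [0, 0, 0], "fingers": 0.6},
    {"xyz": [0, 0, 0], "turn": [0, 0, 0], "fingers": 0.3},
    {"xyz": [0, 0, 0], "turn": [0, 0, 0], "fingers": 0},
    {"xyz": [0, 0, 0], "turn": [0, 0, 0], "fingers": -0.5},
    {"xyz": [0, 0, 0], "turn": [0, 0, 0], "fingers": -1},
    {"xyz": [0, 0, 0], "turn": [0, 0, 0], "fingers": -1}
  ],
  "grip_force": 45
}}

```text
time_s: 16.07
ee_pos: [454.1, 373.3, 14.5]
orientation: [[0.134, 0.991, 0.002], [0.991, -0.134, 0.001], [0.001, 0.001, -1.0]]
force: [-0.5, 1.3, 5.0]
grip_width: 58.8
```

Call:
{"op": "apply_moves", "data": {
  "deltas": [
    {"xyz": [0, 0, -4], "turn": [0, 0, 0], "fingers": -1},
    {"xyz": [0, 0, -10], "turn": [0, 0, 0], "fingers": -1},
    {"xyz": [0, 0, -25], "turn": [0, 0, 0], "fingers": -1},
    {"xyz": [0, 0, -35], "turn": [0, 0, 0], "fingers": -1},
    {"xyz": [0, 0, -15], "turn": [0, 0, 0], "fingers": -1},
    {"xyz": [0, 0, 0], "turn": [0, 0, 0], "fingers": -1}
  ]
}}

```text
time_s: 16.57
ee_pos: [456.1, 374.7, 108.1]
orientation: [[0.134, 0.991, 0.008], [0.991, -0.134, 0.006], [0.007, 0.008, -1.0]]
force: [1.5, 0.8, -0.4]
grip_width: 59.2
```

```bash
python3 - <<'E'
from shot import *
shot('w16',[])
move(632.5,-213.5,1.522,80)
E
```

```text
tool shift [-558.2  254.9   24. ] turn z -0.0859 tilt fix [ 0.004  -0.0037 -0.    ] j6 -0.84 pos [454.8 373.8 105.1] t 16.62
```

View pics/w16.png

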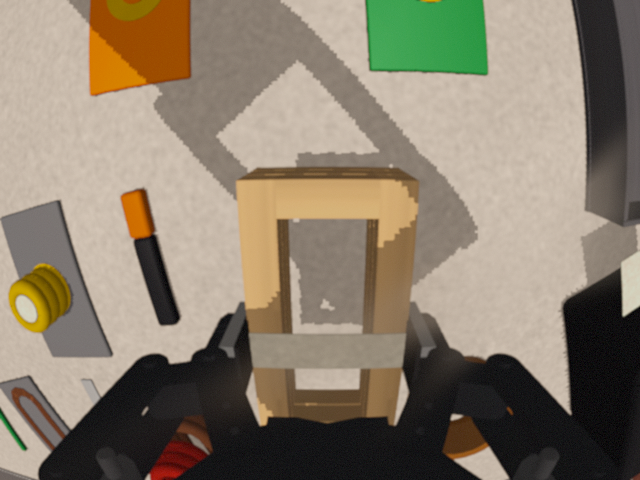

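Natural is held. Carrying it along −y first, clear of the red pile, then outward.

Call:
{"op": "apply_moves", "data": {
  "deltas": [
    {"xyz": [-19, 5, -3], "turn": [0, 0, 0], "fingers": -1},
    {"xyz": [-38, 8, 0], "turn": [0, 0, 0], "fingers": -1},
    {"xyz": [-38, 8, 0], "turn": [0, 0, 0], "fingers": -1},
    {"xyz": [-38, 8, 0], "turn": [0, 0, 0], "fingers": -1},
    {"xyz": [-38, 8, 0], "turn": [0, 0, 0], "fingers": -1},
    {"xyz": [-38, 8, 0], "turn": [0, 0, 0], "fingers": -1},
    {"xyz": [-38, 8, 0], "turn": [0, 0, 0], "fingers": -1},
    {"xyz": [-38, 8, 0], "turn": [0, 0, 0], "fingers": -1},
    {"xyz": [-36, 15, 0], "turn": [0, 0, 0], "fingers": -1},
    {"xyz": [-34, 20, 0], "turn": [0, 0, 0], "fingers": -1}
  ]
}}

```text
time_s: 17.45
ee_pos: [498.3, 6.5, 102.7]
orientation: [[0.134, 0.991, -0.005], [0.991, -0.134, 0.001], [-0.0, -0.005, -1.0]]
force: [0.9, 0.6, -0.3]
grip_width: 58.7
```

Call:
{"op": "apply_moves", "data": {
  "deltas": [
    {"xyz": [-32, 24, 0], "turn": [0, 0, 0], "fingers": -1},
    {"xyz": [-32, 24, 0], "turn": [0, 0, 0], "fingers": -1},
    {"xyz": [-32, 24, 0], "turn": [0, 0, 0], "fingers": -1},
    {"xyz": [-32, 24, 0], "turn": [0, 0, 0], "fingers": -1},
    {"xyz": [-32, 24, 0], "turn": [0, 0, 0], "fingers": -1},
    {"xyz": [-22, 20, 0], "turn": [0, 0, 0], "fingers": -1},
    {"xyz": [-12, 12, 0], "turn": [0, 0, -0.043], "fingers": -1},
    {"xyz": [0, 0, 0], "turn": [0, 0, -0.043], "fingers": -1},
    {"xyz": [0, 0, 0], "turn": [0, 0, 0], "fingers": -1}
  ]
}}

```text
time_s: 18.2
ee_pos: [624.2, -205.2, 101.5]
orientation: [[0.05, 0.999, -0.005], [0.999, -0.05, 0.003], [0.002, -0.006, -1.0]]
force: [-0.1, 0.3, -0.8]
grip_width: 59.2
```

```bash
python3 - <<'E'
from shot import *
shot('w17',[(150,84,0,632.5,-213.5,-.049,6,(255,0,255)),(130,60,0,632.5,-213.5,-.049,6,(255,0,255))])
move(632.5,-213.5,1.522,80)
E
```

```text
tool shift [-8.8  9.  21.9] turn z -0.0017 tilt fix [-0.0053 -0.0023  0.    ] j6 -1.92 pos [ 624.1 -204.3  102. ] t 18.25
```

View pics/w17.png

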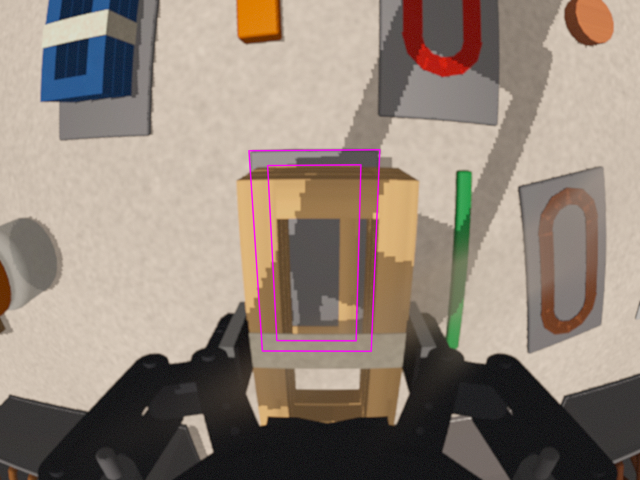

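Call:
{"op": "apply_moves", "data": {
  "deltas": [
    {"xyz": [-8, 7, 10], "turn": [0, 0, 0], "fingers": -1},
    {"xyz": [0, 0, 20], "turn": [0, 0, 0], "fingers": -1},
    {"xyz": [0, 0, 20], "turn": [0, 0, 0], "fingers": -1},
    {"xyz": [0, 0, 10], "turn": [0, 0, 0], "fingers": -1},
    {"xyz": [0, 0, 0], "turn": [0, 0, 0], "fingers": -1},
    {"xyz": [0, 0, 0], "turn": [0, 0, 0], "fingers": -1}
  ]
}}

```text
time_s: 18.75
ee_pos: [631.1, -211.8, 44.1]
orientation: [[0.048, 0.999, -0.003], [0.999, -0.048, 0.001], [0.001, -0.003, -1.0]]
force: [0.9, -0.1, -0.7]
grip_width: 58.9
```

```bash
python3 - <<'E'
from shot import *
shot('w18',[(150,84,0,632.5,-213.5,-.049,6,(255,0,255)),(130,60,0,632.5,-213.5,-.049,6,(255,0,255))])
move(632.5,-213.5,1.522,20)
E
```

```text
tool shift [-1.1  0.4 25.7] turn z 0.0002 tilt fix [ 0.0003 -0.     -0.    ] j6 -1.93 pos [ 632.2 -212.4   45.7] t 18.8
```

View pics/w18.png

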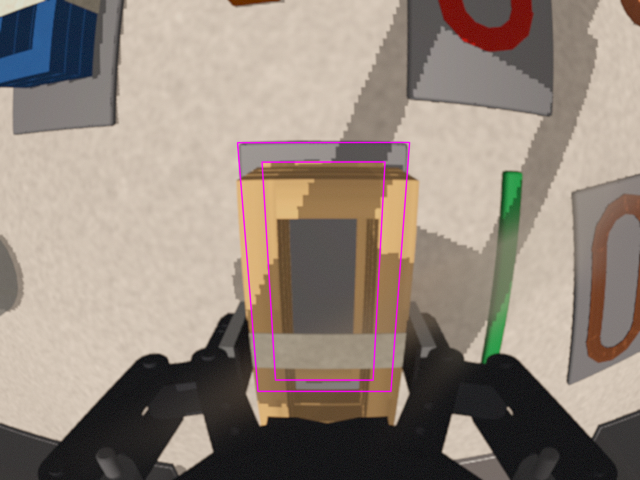

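Call:
{"op": "apply_moves", "data": {
  "deltas": [
    {"xyz": [-1, 2, 8], "turn": [0, 0, 0], "fingers": -1},
    {"xyz": [0, 0, 8], "turn": [0, 0, 0], "fingers": -1},
    {"xyz": [0, 0, 3], "turn": [0, 0, 0], "fingers": -1},
    {"xyz": [0, 0, 1], "turn": [0, 0, 0], "fingers": -1},
    {"xyz": [0, 0, 1], "turn": [0, 0, 0], "fingers": -1},
    {"xyz": [0, 0, 0], "turn": [0, 0, 0], "fingers": -1}
  ]
}}

```text
time_s: 19.3
ee_pos: [633.9, -213.9, 24.1]
orientation: [[0.049, 0.999, -0.0], [0.999, -0.049, 0.0], [0.0, -0.0, -1.0]]
force: [0.0, 0.2, -1.8]
grip_width: 59.3
```

Call:
{"op": "apply_moves", "data": {
  "deltas": [
    {"xyz": [0, 0, 1], "turn": [0, 0, 0], "fingers": -1},
    {"xyz": [0, 0, 1], "turn": [0, 0, 0], "fingers": -1},
    {"xyz": [0, 0, 0], "turn": [0, 0, 0], "fingers": -1}
  ]
}}

```text
time_s: 19.55
ee_pos: [634.1, -213.9, 22.3]
orientation: [[0.049, 0.999, 0.0], [0.999, -0.049, 0.0], [0.0, 0.0, -1.0]]
force: [-0.1, -0.1, 0.4]
grip_width: 58.8
```

Call:
{"op": "apply_moves", "data": {
  "deltas": [
    {"xyz": [0, 0, 1], "turn": [0, 0, 0], "fingers": -1},
    {"xyz": [0, 0, 1], "turn": [0, 0, 0], "fingers": -1},
    {"xyz": [0, 0, 0], "turn": [0, 0, 0], "fingers": -1}
  ]
}}

```text
time_s: 19.8
ee_pos: [634.2, -214.0, 20.5]
orientation: [[0.049, 0.999, 0.0], [0.999, -0.049, -0.0], [-0.0, 0.001, -1.0]]
force: [-0.0, -0.5, -0.8]
grip_width: 59.2
```

Call:
{"op": "apply_moves", "data": {
  "deltas": [
    {"xyz": [0, 0, 1], "turn": [0, 0, 0], "fingers": -1},
    {"xyz": [0, 0, 0.5], "turn": [0, 0, 0], "fingers": -1},
    {"xyz": [0, 0, 0], "turn": [0, 0, 0], "fingers": -1}
  ]
}}

```text
time_s: 20.05
ee_pos: [634.2, -214.0, 20.4]
orientation: [[0.049, 0.999, 0.001], [0.999, -0.049, -0.0], [-0.0, 0.001, -1.0]]
force: [-2.3, 1.1, 5.3]
grip_width: 59.1
```

Contact. Release and look.

Call:
{"op": "apply_moves", "data": {
  "deltas": [
    {"xyz": [0, 0, 0], "turn": [0, 0, 0], "fingers": 0.3},
    {"xyz": [0, 0, 0], "turn": [0, 0, 0], "fingers": 0.6},
    {"xyz": [0, 0, 0], "turn": [0, 0, 0], "fingers": 1},
    {"xyz": [0, 0, 0], "turn": [0, 0, 0], "fingers": 1},
    {"xyz": [0, 0, -5], "turn": [0, 0, 0], "fingers": 1},
    {"xyz": [0, 0, -25], "turn": [0, 0, 0], "fingers": 1},
    {"xyz": [0, 0, -35], "turn": [0, 0, 0], "fingers": 1},
    {"xyz": [0, 0, -35], "turn": [0, 0, 0], "fingers": 1},
    {"xyz": [0, 0, -30], "turn": [0, 0, 0], "fingers": 1},
    {"xyz": [0, 0, 0], "turn": [0, 0, 0], "fingers": 1}
  ]
}}

```text
time_s: 20.88
ee_pos: [637.8, -215.5, 158.9]
orientation: [[0.049, 0.999, 0.015], [0.999, -0.049, -0.006], [-0.006, 0.015, -1.0]]
force: [1.0, -0.8, 1.3]
grip_width: 85.6
```

```bash
python3 - <<'E'
from shot import *
shot('w19',[(150,84,0,634,-213.5,-.049,6,(255,0,255)),(130,60,0,634,-213.5,-.049,45,(0,0,255))])
move(646,221,1.64,160)
E
```

```text
tool shift [435.9 -11.9  -6.5] turn z -0.1179 tilt fix [0.0107 0.0039 0.    ] j6 -1.93 pos [ 636.7 -215.   155.3] t 20.93
```

View pics/w19.png

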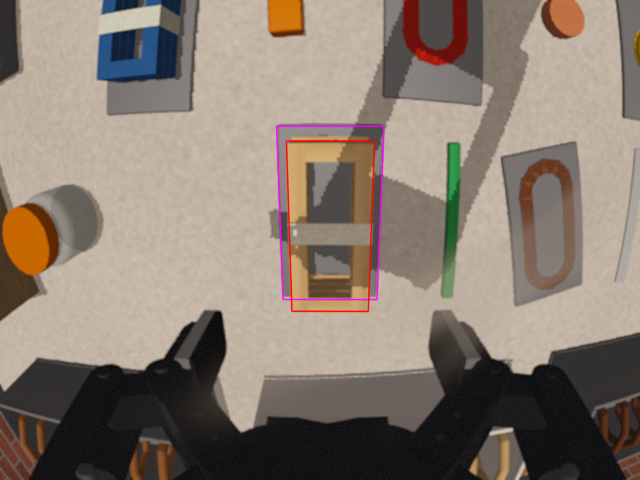

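Natural is placed well. Over to the red pile.

Call:
{"op": "apply_moves", "data": {
  "deltas": [
    {"xyz": [20, 0, -3], "turn": [0, 0, 0], "fingers": 1},
    {"xyz": [40, -1, 0], "turn": [0, 0, 0], "fingers": 1},
    {"xyz": [40, -1, 0], "turn": [0, 0, 0], "fingers": 1},
    {"xyz": [40, -1, 0], "turn": [0, 0, 0], "fingers": 1},
    {"xyz": [40, -1, 0], "turn": [0, 0, 0], "fingers": 1},
    {"xyz": [40, -1, 0], "turn": [0, 0, 0], "fingers": 1},
    {"xyz": [40, -1, 0], "turn": [0, 0, 0], "fingers": 1},
    {"xyz": [40, -1, 0], "turn": [0, 0, 0], "fingers": 1},
    {"xyz": [40, -1, 0], "turn": [0, 0, 0], "fingers": 1},
    {"xyz": [40, -1, 0], "turn": [0, 0, 0], "fingers": 1}
  ]
}}

```text
time_s: 21.77
ee_pos: [642.6, 168.0, 150.2]
orientation: [[0.049, 0.999, -0.002], [0.999, -0.049, -0.0], [-0.0, -0.002, -1.0]]
force: [-0.0, -0.4, 0.1]
grip_width: 85.3
```

Call:
{"op": "apply_moves", "data": {
  "deltas": [
    {"xyz": [35, -1, 0], "turn": [0, 0, 0], "fingers": 1},
    {"xyz": [15, -1, 0], "turn": [0, 0, -0.06], "fingers": 1},
    {"xyz": [0, 0, 0], "turn": [0, 0, -0.058], "fingers": 1},
    {"xyz": [0, 0, 0], "turn": [0, 0, 0], "fingers": 1},
    {"xyz": [0, 0, 0], "turn": [0, 0, 0], "fingers": 1}
  ]
}}

```text
time_s: 22.18
ee_pos: [643.4, 216.1, 150.3]
orientation: [[-0.068, 0.998, -0.002], [0.998, 0.068, -0.001], [-0.001, -0.002, -1.0]]
force: [0.5, -0.1, 0.3]
grip_width: 85.2
```

```bash
python3 - <<'E'
from shot import *
shot('w20',[(90,54,1,647,221,.068,78,(0,255,0)),(130,60,1,650,225,.073,39,(255,0,255))])
move(647,221,1.64,160)
t=cv2.imread("pics/w20.png")
cv2.imwrite("pics/c20.png",cv2.resize(t[120:340,200:460],(709,600),interpolation=cv2.INTER_CUBIC))
E
```

```text
tool shift [ 5.2  3.7 -9.3] turn z -0.0018 tilt fix [-0.0018  0.0005 -0.    ] j6 -1.4 pos [643.6 215.6 150.7] t 22.23
```

View pics/c20.png

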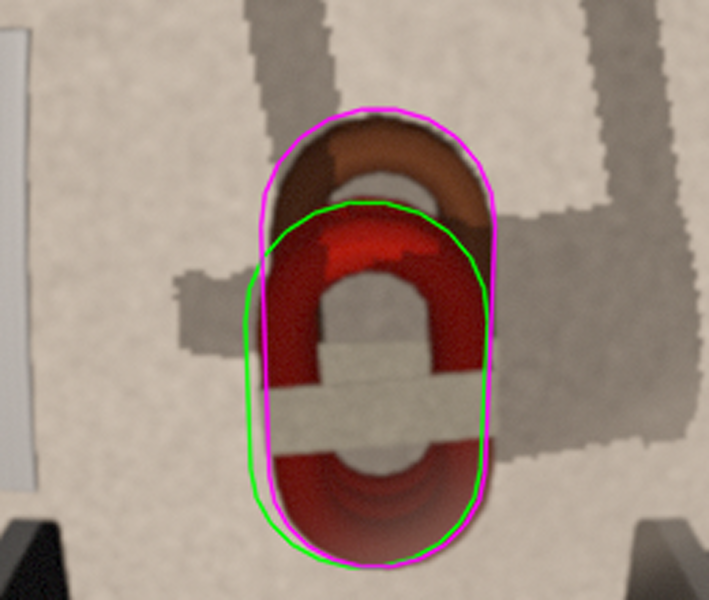

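View pics/w20.png

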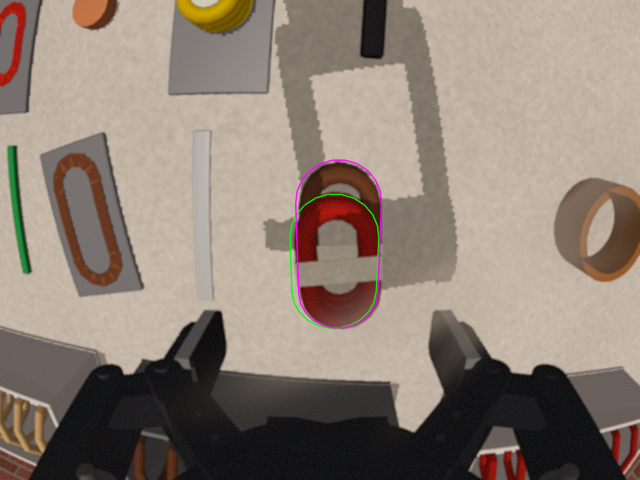

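Red is rotated about 0.07 rad past my estimate, with its centre near (647,224). Aligning and going down.

Call:
{"op": "apply_moves", "data": {
  "deltas": [
    {"xyz": [7.5, 3.5, 10], "turn": [0, 0, -0.07], "fingers": 1},
    {"xyz": [0, 0, 20], "turn": [0, 0, 0], "fingers": 1},
    {"xyz": [0, 0, 15], "turn": [0, 0, 0], "fingers": 1},
    {"xyz": [0, 0, 0], "turn": [0, 0, 0], "fingers": 1},
    {"xyz": [0, 0, 0], "turn": [0, 0, 0], "fingers": 1}
  ]
}}

```text
time_s: 22.65
ee_pos: [646.3, 222.6, 105.3]
orientation: [[-0.137, 0.991, -0.003], [0.991, 0.137, -0.001], [-0.0, -0.003, -1.0]]
force: [0.6, -0.7, 1.3]
grip_width: 85.5
```

```bash
python3 - <<'E'
from shot import *
shot('w21',[(90,54,1,647,224,.138,74,(0,255,0))])
move(647,224,1.708,50)
t=cv2.imread("pics/w21.png")
cv2.imwrite("pics/c21.png",cv2.resize(t[150:430,160:500],(728,600),interpolation=cv2.INTER_CUBIC))
E
```

```text
tool shift [ 1. -0. 57.] turn z 0.0002 tilt fix [-0.0002  0.     -0.    ] j6 -1.46 pos [647.2 223.  107. ] t 22.7
```

View pics/c21.png

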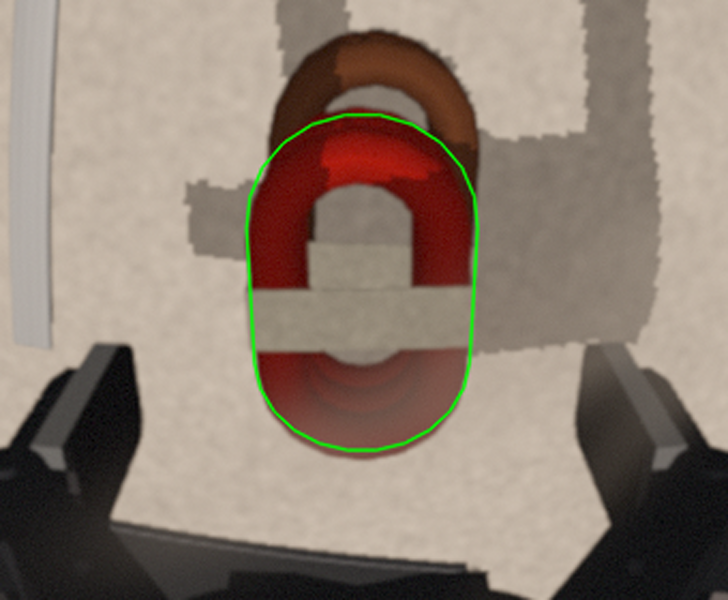

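Overlay is on the red bundle. Descending and gripping.

Call:
{"op": "apply_moves", "data": {
  "deltas": [
    {"xyz": [0.5, 1, 20], "turn": [0, 0, 0], "fingers": 1},
    {"xyz": [0, 0, 20], "turn": [0, 0, 0], "fingers": 1},
    {"xyz": [0, 0, 13], "turn": [0, 0, 0], "fingers": 1},
    {"xyz": [0, 0, 3], "turn": [0, 0, 0], "fingers": 1},
    {"xyz": [0, 0, 0], "turn": [0, 0, 0], "fingers": 1},
    {"xyz": [0, 0, 0], "turn": [0, 0, 0], "fingers": 0.4},
    {"xyz": [0, 0, 0], "turn": [0, 0, 0], "fingers": 0.2},
    {"xyz": [0, 0, 0], "turn": [0, 0, 0], "fingers": -0.2},
    {"xyz": [0, 0, 0], "turn": [0, 0, 0], "fingers": -1},
    {"xyz": [0, 0, 0], "turn": [0, 0, 0], "fingers": -1}
  ],
  "grip_force": 35
}}

```text
time_s: 23.53
ee_pos: [649.1, 224.8, 53.0]
orientation: [[-0.139, 0.99, 0.004], [0.99, 0.139, 0.001], [0.0, 0.004, -1.0]]
force: [0.0, 0.5, 5.0]
grip_width: 53.3
```

Call:
{"op": "apply_moves", "data": {
  "deltas": [
    {"xyz": [0, 0, -4], "turn": [0, 0, 0], "fingers": -1},
    {"xyz": [0, 0, -10], "turn": [0, 0, 0], "fingers": -1},
    {"xyz": [0, 0, -20], "turn": [0, 0, 0], "fingers": -1},
    {"xyz": [0, 0, -20], "turn": [0, 0, 0], "fingers": -1},
    {"xyz": [0, 0, -5], "turn": [0, 0, 0], "fingers": -1},
    {"xyz": [0, 0, 0], "turn": [0, 0, 0], "fingers": -1}
  ]
}}

```text
time_s: 24.03
ee_pos: [649.3, 224.9, 112.8]
orientation: [[-0.139, 0.99, 0.005], [0.99, 0.139, 0.001], [0.001, 0.005, -1.0]]
force: [0.1, 0.3, -0.2]
grip_width: 53.3
```

```bash
python3 - <<'E'
from shot import *
shot('w22',[(130,60,1,650,225,.073,35,(255,0,255))])
move(466,-121.5,1.507,80)
E
```

```text
tool shift [-317.5 -228.6   30.2] turn z 0.203 tilt fix [ 0.0017 -0.0003 -0.    ] j6 -1.46 pos [648.3 224.6 110.7] t 24.08
```

View pics/w22.png

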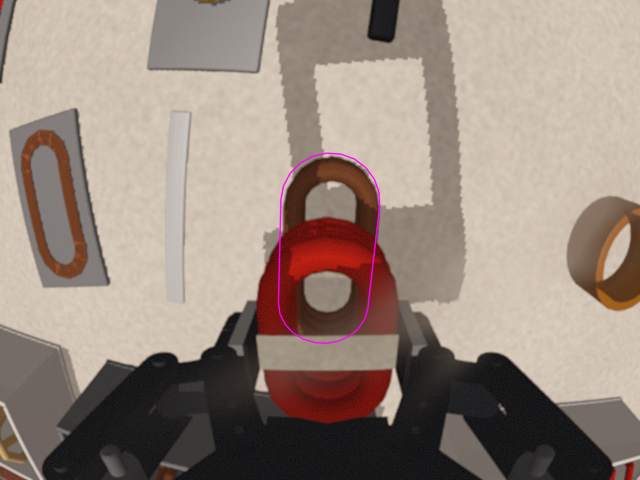

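Call:
{"op": "apply_moves", "data": {
  "deltas": [
    {"xyz": [-17, -12, 0], "turn": [0, 0, 0], "fingers": -1},
    {"xyz": [-31, -22, 0], "turn": [0, 0, 0], "fingers": -1},
    {"xyz": [-31, -22, 0], "turn": [0, 0, 0], "fingers": -1},
    {"xyz": [-31, -22, 0], "turn": [0, 0, 0], "fingers": -1},
    {"xyz": [-31, -22, 0], "turn": [0, 0, 0], "fingers": -1},
    {"xyz": [-31, -22, 0], "turn": [0, 0, 0], "fingers": -1},
    {"xyz": [-31, -22, 0], "turn": [0, 0, 0], "fingers": -1},
    {"xyz": [-31, -22, 0], "turn": [0, 0, 0], "fingers": -1},
    {"xyz": [-31, -22, 0], "turn": [0, 0, 0], "fingers": -1},
    {"xyz": [-31, -22, 0], "turn": [0, 0, 0], "fingers": -1}
  ]
}}

```text
time_s: 24.92
ee_pos: [478.7, -98.7, 107.9]
orientation: [[-0.139, 0.99, -0.003], [0.99, 0.139, 0.001], [0.001, -0.003, -1.0]]
force: [0.1, -0.0, -0.6]
grip_width: 53.9
```

Call:
{"op": "apply_moves", "data": {
  "deltas": [
    {"xyz": [-18, -15, 5], "turn": [0, 0, 0.07], "fingers": -1},
    {"xyz": [0, 0, 15], "turn": [0, 0, 0.07], "fingers": -1},
    {"xyz": [0, 0, 15], "turn": [0, 0, 0.063], "fingers": -1},
    {"xyz": [0, 0, 10], "turn": [0, 0, 0], "fingers": -1},
    {"xyz": [0, 0, 0], "turn": [0, 0, 0], "fingers": -1},
    {"xyz": [0, 0, 0], "turn": [0, 0, 0], "fingers": -1}
  ]
}}

```text
time_s: 25.42
ee_pos: [467.7, -117.1, 63.3]
orientation: [[0.062, 0.998, -0.003], [0.998, -0.062, 0.001], [0.001, -0.003, -1.0]]
force: [0.2, -0.3, -1.0]
grip_width: 53.3
```

```bash
python3 - <<'E'
from shot import *
shot('w23',[(150,84,0,466,-121.5,-.064,6,(255,0,255)),(90,54,1,466,-121.5,-.064,6,(255,0,255))])
move(467,-121.5,1.507,20)
E
```

```text
tool shift [-4.3 -1.3 44.4] turn z 0.0017 tilt fix [-0.001  -0.0004  0.    ] j6 -1.87 pos [ 468.6 -117.3   64.4] t 25.47
```

View pics/w23.png

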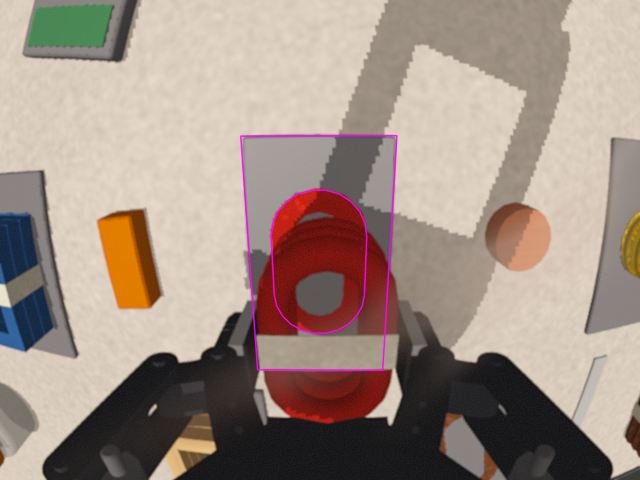

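Call:
{"op": "apply_moves", "data": {
  "deltas": [
    {"xyz": [-3.8, -1, 12], "turn": [0, 0, 0], "fingers": -1},
    {"xyz": [0, 0, 15], "turn": [0, 0, 0], "fingers": -1},
    {"xyz": [0, 0, 8], "turn": [0, 0, 0], "fingers": -1},
    {"xyz": [0, 0, 3], "turn": [0, 0, 0], "fingers": -1},
    {"xyz": [0, 0, 0], "turn": [0, 0, 0], "fingers": -1},
    {"xyz": [0, 0, 0], "turn": [0, 0, 0], "fingers": -1}
  ]
}}

```text
time_s: 25.97
ee_pos: [468.0, -121.4, 27.4]
orientation: [[0.063, 0.998, 0.001], [0.998, -0.063, -0.0], [-0.0, 0.001, -1.0]]
force: [0.3, 1.2, -1.9]
grip_width: 53.3
```

```bash
python3 - <<'E'
from shot import *
shot('w24',[(150,84,0,466,-121.5,-.064,6,(255,0,255)),(90,54,1,466,-121.5,-.064,6,(255,0,255))])
move(467,-121.5,1.507,20)
E
```

```text
tool shift [-0.  -1.2  7.7] turn z 0.0005 tilt fix [0.0016 0.0004 0.    ] j6 -1.88 pos [ 468.2 -121.5   27.7] t 26.02
```

View pics/w24.png

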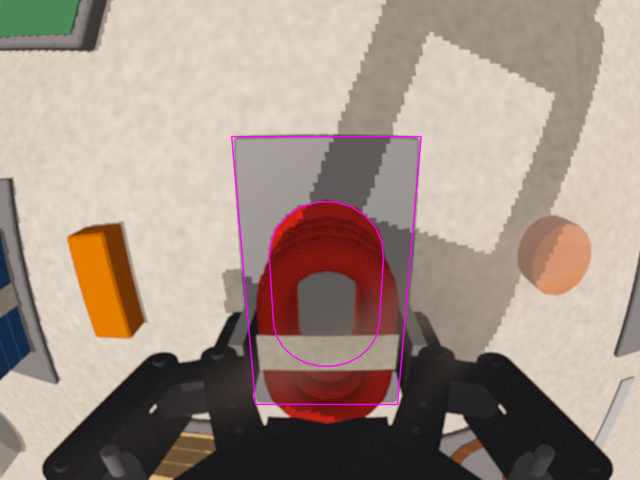

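Aligned with the board outline. Lowering the last ~7 mm.

Call:
{"op": "apply_moves", "data": {
  "deltas": [
    {"xyz": [0, 0, 2], "turn": [0, 0, 0], "fingers": -1},
    {"xyz": [0, 0, 1], "turn": [0, 0, 0], "fingers": -1},
    {"xyz": [0, 0, 1], "turn": [0, 0, 0], "fingers": -1},
    {"xyz": [0, 0, 1], "turn": [0, 0, 0], "fingers": -1},
    {"xyz": [0, 0, 0], "turn": [0, 0, 0], "fingers": -1}
  ]
}}

```text
time_s: 26.43
ee_pos: [467.3, -121.4, 21.6]
orientation: [[0.064, 0.998, -0.0], [0.998, -0.064, 0.0], [0.0, -0.0, -1.0]]
force: [-0.4, 0.5, -0.4]
grip_width: 53.5
```

Call:
{"op": "apply_moves", "data": {
  "deltas": [
    {"xyz": [0, 0, 1], "turn": [0, 0, 0], "fingers": -1},
    {"xyz": [0, 0, 1], "turn": [0, 0, 0], "fingers": -1},
    {"xyz": [0, 0, 0], "turn": [0, 0, 0], "fingers": -1}
  ]
}}

```text
time_s: 26.68
ee_pos: [467.5, -121.5, 20.0]
orientation: [[0.064, 0.998, 0.0], [0.998, -0.064, -0.0], [-0.0, 0.0, -1.0]]
force: [-0.7, -0.7, 0.7]
grip_width: 53.6
```

Call:
{"op": "apply_moves", "data": {
  "deltas": [
    {"xyz": [0, 0, 1], "turn": [0, 0, 0], "fingers": -1},
    {"xyz": [0, 0, 0.5], "turn": [0, 0, 0], "fingers": -1},
    {"xyz": [0, 0, 0], "turn": [0, 0, 0], "fingers": -1}
  ]
}}

```text
time_s: 26.93
ee_pos: [467.6, -121.5, 19.9]
orientation: [[0.064, 0.998, 0.0], [0.998, -0.064, -0.0], [-0.0, 0.0, -1.0]]
force: [-5.2, 1.8, 9.5]
grip_width: 53.2
```

Call:
{"op": "apply_moves", "data": {
  "deltas": [
    {"xyz": [0, 0, 0], "turn": [0, 0, 0], "fingers": 0.1},
    {"xyz": [0, 0, 0], "turn": [0, 0, 0], "fingers": 0.5},
    {"xyz": [0, 0, 0], "turn": [0, 0, 0], "fingers": 1},
    {"xyz": [0, 0, 0], "turn": [0, 0, 0], "fingers": 1},
    {"xyz": [0, 0, -5], "turn": [0, 0, 0], "fingers": 1},
    {"xyz": [0, 0, -25], "turn": [0, 0, 0], "fingers": 1},
    {"xyz": [0, 0, -35], "turn": [0, 0, 0], "fingers": 1},
    {"xyz": [0, 0, -35], "turn": [0, 0, 0], "fingers": 1},
    {"xyz": [0, 0, -20], "turn": [0, 0, 0], "fingers": 1},
    {"xyz": [0, 0, 0], "turn": [0, 0, 0], "fingers": 1}
  ]
}}

```text
time_s: 27.77
ee_pos: [470.8, -122.7, 144.8]
orientation: [[0.064, 0.998, 0.011], [0.998, -0.064, -0.004], [-0.004, 0.011, -1.0]]
force: [0.1, 0.2, 0.7]
grip_width: 85.3
```

```bash
python3 - <<'E'
from shot import *
shot('w25',[(150,84,0,466,-121.5,-.064,6,(255,0,255)),(90,54,1,466,-121.5,-.064,42,(0,255,0))])
move(650,226,1.63,120)
E
```

```text
tool shift [359.  157.9  22.2] turn z -0.123 tilt fix [0.0069 0.0021 0.    ] j6 -1.88 pos [ 469.4 -122.2  141.8] t 27.82
```

View pics/w25.png

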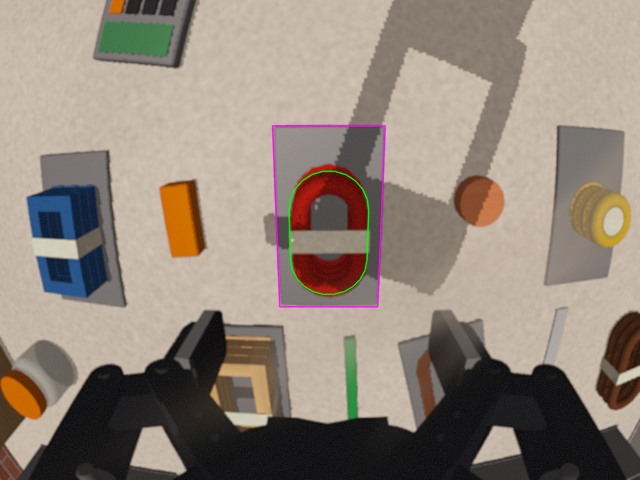

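Red is placed well. Last one, walnut.

Call:
{"op": "apply_moves", "data": {
  "deltas": [
    {"xyz": [18, 8, 0], "turn": [0, 0, 0], "fingers": 1},
    {"xyz": [36, 16, 0], "turn": [0, 0, 0], "fingers": 1},
    {"xyz": [36, 16, 0], "turn": [0, 0, 0], "fingers": 1},
    {"xyz": [36, 16, 0], "turn": [0, 0, 0], "fingers": 1},
    {"xyz": [36, 16, 0], "turn": [0, 0, 0], "fingers": 1},
    {"xyz": [36, 16, 0], "turn": [0, 0, 0], "fingers": 1},
    {"xyz": [36, 16, 0], "turn": [0, 0, 0], "fingers": 1},
    {"xyz": [36, 16, 0], "turn": [0, 0, 0], "fingers": 1},
    {"xyz": [36, 16, 0], "turn": [0, 0, 0], "fingers": 1},
    {"xyz": [34, 14, 0], "turn": [0, 0, 0], "fingers": 1}
  ]
}}

```text
time_s: 28.65
ee_pos: [638.5, 210.3, 135.7]
orientation: [[0.063, 0.998, -0.004], [0.998, -0.063, -0.001], [-0.001, -0.003, -1.0]]
force: [0.4, -0.8, 0.1]
grip_width: 85.7
```

Call:
{"op": "apply_moves", "data": {
  "deltas": [
    {"xyz": [18, 8, 5], "turn": [0, 0, -0.06], "fingers": 1},
    {"xyz": [0, 0, 10], "turn": [0, 0, -0.06], "fingers": 1},
    {"xyz": [0, 0, 5], "turn": [0, 0, 0], "fingers": 1},
    {"xyz": [0, 0, 0], "turn": [0, 0, 0], "fingers": 1},
    {"xyz": [0, 0, 0], "turn": [0, 0, 0], "fingers": 1}
  ]
}}

```text
time_s: 29.07
ee_pos: [646.9, 224.9, 116.5]
orientation: [[-0.054, 0.999, -0.003], [0.999, 0.054, -0.001], [-0.001, -0.003, -1.0]]
force: [-0.6, -0.4, -0.3]
grip_width: 85.5
```

```bash
python3 - <<'E'
from shot import *
shot('w26',[(130,60,1,650,225,.073,35,(255,0,255))])
move(650,225,1.63,14)
t=cv2.imread("pics/w26.png")
cv2.imwrite("pics/c26.png",cv2.resize(t[130:370,200:460],(650,600),interpolation=cv2.INTER_CUBIC))
E
```

```text
tool shift [1.000e-01 2.700e+00 1.037e+02] turn z -0.005 tilt fix [-0.0014  0.0004 -0.    ] j6 -1.37 pos [647.5 224.8 117.7] t 29.12
```

View pics/c26.png

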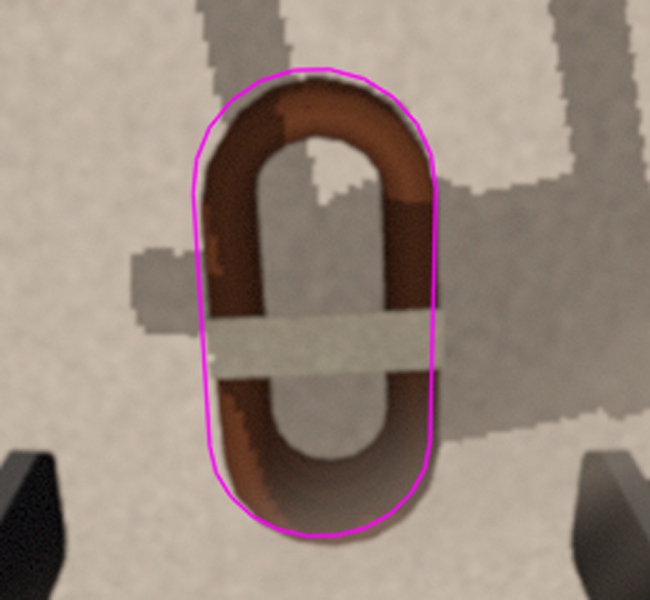

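Call:
{"op": "apply_moves", "data": {
  "deltas": [
    {"xyz": [3, 4, 10], "turn": [0, 0, -0.043], "fingers": 1},
    {"xyz": [0, 0, 20], "turn": [0, 0, 0], "fingers": 1},
    {"xyz": [0, 0, 10], "turn": [0, 0, 0], "fingers": 1},
    {"xyz": [0, 0, 0], "turn": [0, 0, 0], "fingers": 1},
    {"xyz": [0, 0, 0], "turn": [0, 0, 0], "fingers": 1}
  ]
}}

```text
time_s: 29.53
ee_pos: [651.2, 228.3, 77.8]
orientation: [[-0.098, 0.995, -0.002], [0.995, 0.098, -0.0], [-0.0, -0.002, -1.0]]
force: [-0.2, 1.1, 0.4]
grip_width: 85.4
```

```bash
python3 - <<'E'
from shot import *
shot('w27',[(130,60,1,652,228,.098,33,(255,0,255))])
move(652,228,1.669,12)
E
```

```text
tool shift [-0.6  0.  67. ] turn z 0.0001 tilt fix [ 0.0005 -0.0002 -0.    ] j6 -1.41 pos [651.9 228.6  79. ] t 29.58
```

View pics/w27.png

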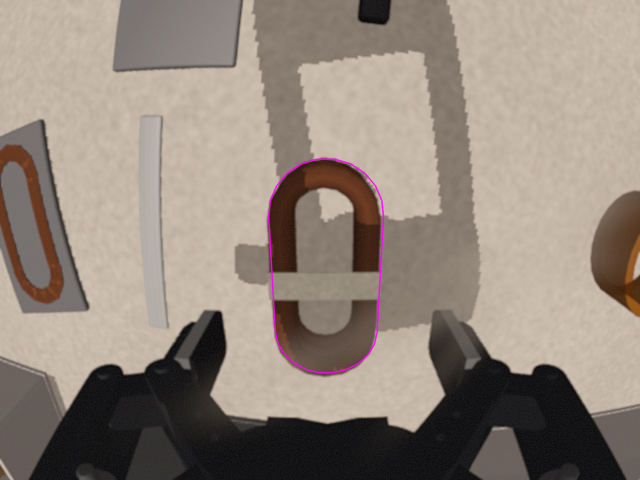

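Aligned. Descend to z≈13 and grip.

Call:
{"op": "apply_moves", "data": {
  "deltas": [
    {"xyz": [0, 0.5, 20], "turn": [0, 0, 0], "fingers": 1},
    {"xyz": [0, 0, 22], "turn": [0, 0, 0], "fingers": 1},
    {"xyz": [0, 0, 15], "turn": [0, 0, 0], "fingers": 1},
    {"xyz": [0, 0, 6], "turn": [0, 0, 0], "fingers": 1},
    {"xyz": [0, 0, 0], "turn": [0, 0, 0], "fingers": 1},
    {"xyz": [0, 0, 0], "turn": [0, 0, 0], "fingers": 0.6},
    {"xyz": [0, 0, 0], "turn": [0, 0, 0], "fingers": 0.3},
    {"xyz": [0, 0, 0], "turn": [0, 0, 0], "fingers": 0},
    {"xyz": [0, 0, 0], "turn": [0, 0, 0], "fingers": -1},
    {"xyz": [0, 0, 0], "turn": [0, 0, 0], "fingers": -1}
  ],
  "grip_force": 45
}}

```text
time_s: 30.42
ee_pos: [653.9, 229.4, 18.1]
orientation: [[-0.099, 0.995, 0.005], [0.995, 0.099, 0.001], [0.001, 0.005, -1.0]]
force: [0.1, 0.4, 6.7]
grip_width: 59.0
```

Call:
{"op": "apply_moves", "data": {
  "deltas": [
    {"xyz": [0, 0, -4], "turn": [0, 0, 0], "fingers": -1},
    {"xyz": [0, 0, -10], "turn": [0, 0, 0], "fingers": -1},
    {"xyz": [0, 0, -25], "turn": [0, 0, 0], "fingers": -1},
    {"xyz": [0, 0, -25], "turn": [0, 0, 0], "fingers": -1},
    {"xyz": [0, 0, -5], "turn": [0, 0, 0], "fingers": -1},
    {"xyz": [0, 0, 0], "turn": [0, 0, 0], "fingers": -1}
  ]
}}

```text
time_s: 30.92
ee_pos: [653.9, 229.6, 87.7]
orientation: [[-0.099, 0.995, 0.006], [0.995, 0.099, 0.002], [0.001, 0.006, -1.0]]
force: [0.4, 0.2, -1.4]
grip_width: 59.2
```

```bash
python3 - <<'E'
from shot import *
shot('w28',[])
move(650,-9.5,1.783,60)
E
```

```text
tool shift [-237.3  -26.3   25. ] turn z -0.113 tilt fix [ 0.0018 -0.0004 -0.    ] j6 -1.41 pos [652.6 229.2  85.2] t 30.97
```

View pics/w28.png

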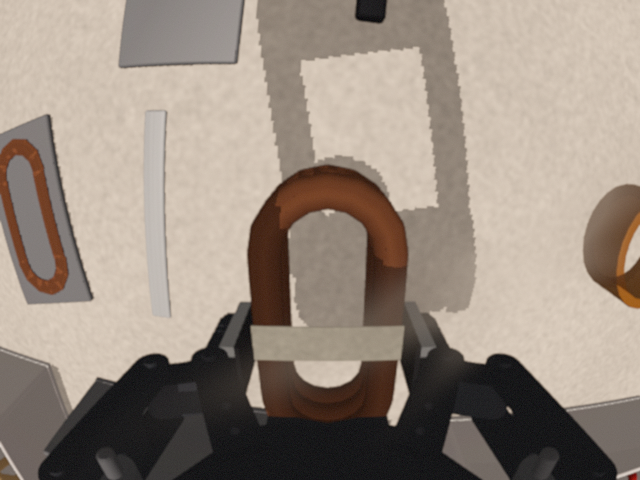

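Call:
{"op": "apply_moves", "data": {
  "deltas": [
    {"xyz": [-15, -2, 0], "turn": [0, 0, 0], "fingers": -1},
    {"xyz": [-30, -3, 0], "turn": [0, 0, 0], "fingers": -1},
    {"xyz": [-30, -3, 0], "turn": [0, 0, 0], "fingers": -1},
    {"xyz": [-30, -3, 0], "turn": [0, 0, 0], "fingers": -1},
    {"xyz": [-30, -3, 0], "turn": [0, 0, 0], "fingers": -1},
    {"xyz": [-30, -3, 0], "turn": [0, 0, 0], "fingers": -1},
    {"xyz": [-30, -3, 0], "turn": [0, 0, 0], "fingers": -1},
    {"xyz": [-25, -3, 0], "turn": [0, 0, 0], "fingers": -1},
    {"xyz": [-14, -2, 5], "turn": [0, 0, -0.057], "fingers": -1},
    {"xyz": [0, 0, 10], "turn": [0, 0, -0.056], "fingers": -1}
  ]
}}

```text
time_s: 31.8
ee_pos: [649.6, -11.4, 68.1]
orientation: [[-0.208, 0.978, -0.002], [0.978, 0.208, -0.002], [-0.002, -0.002, -1.0]]
force: [-0.1, -0.5, -0.8]
grip_width: 59.3
```

Call:
{"op": "apply_moves", "data": {
  "deltas": [
    {"xyz": [0, 0, 5], "turn": [0, 0, 0], "fingers": -1},
    {"xyz": [0, 0, 0], "turn": [0, 0, 0], "fingers": -1},
    {"xyz": [0, 0, 0], "turn": [0, 0, 0], "fingers": -1}
  ]
}}

```text
time_s: 32.05
ee_pos: [649.1, -6.1, 62.2]
orientation: [[-0.21, 0.978, -0.004], [0.978, 0.21, 0.0], [0.001, -0.004, -1.0]]
force: [0.4, -0.1, -0.2]
grip_width: 58.6
```

```bash
python3 - <<'E'
from shot import *
shot('w29',[(150,84,0,650,-9.5,.212,6,(255,0,255)),(130,60,1,650,-9.5,.212,6,(255,0,255))])
move(651.5,-9.2,1.783,24)
E
```

```text
tool shift [-3.6  1.  39.3] turn z -0.0002 tilt fix [-0.0018 -0.0007  0.    ] j6 -1.88 pos [649.9  -5.9  63.3] t 32.1
```

View pics/w29.png

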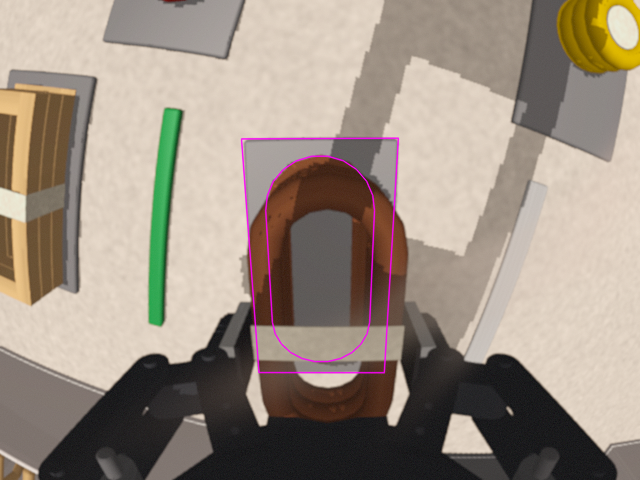

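Call:
{"op": "apply_moves", "data": {
  "deltas": [
    {"xyz": [-3.2, 1.5, 10], "turn": [0, 0, 0], "fingers": -1},
    {"xyz": [0, 0, 12], "turn": [0, 0, 0], "fingers": -1},
    {"xyz": [0, 0, 8], "turn": [0, 0, 0], "fingers": -1},
    {"xyz": [0, 0, 0], "turn": [0, 0, 0], "fingers": -1},
    {"xyz": [0, 0, 0], "turn": [0, 0, 0], "fingers": -1}
  ]
}}

```text
time_s: 32.52
ee_pos: [651.6, -8.8, 32.5]
orientation: [[-0.211, 0.978, -0.003], [0.978, 0.211, 0.0], [0.001, -0.003, -1.0]]
force: [0.2, -0.7, -1.0]
grip_width: 59.0
```

```bash
python3 - <<'E'
from shot import *
shot('w30',[(150,84,0,651,-9.5,.212,6,(255,0,255)),(130,60,1,651,-9.5,.212,6,(255,0,255))])
move(652.5,-9.2,1.783,24)
E
```

```text
tool shift [-0.4  0.1  9.6] turn z 0.0002 tilt fix [-0.0011 -0.0005  0.    ] j6 -1.88 pos [652.3  -8.9  33.6] t 32.57
```

View pics/w30.png

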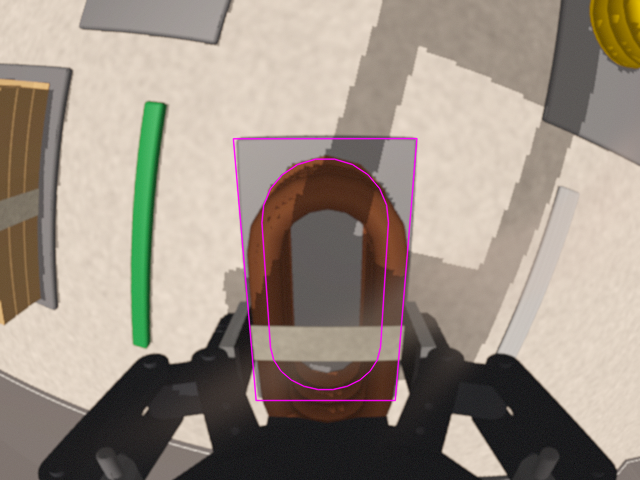

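Aligned. Lowering.

Call:
{"op": "apply_moves", "data": {
  "deltas": [
    {"xyz": [0, 0, 3], "turn": [0, 0, 0], "fingers": -1},
    {"xyz": [0, 0, 1], "turn": [0, 0, 0], "fingers": -1},
    {"xyz": [0, 0, 1], "turn": [0, 0, 0], "fingers": -1},
    {"xyz": [0, 0, 1], "turn": [0, 0, 0], "fingers": -1},
    {"xyz": [0, 0, 0], "turn": [0, 0, 0], "fingers": -1}
  ]
}}

```text
time_s: 32.98
ee_pos: [652.6, -9.1, 28.3]
orientation: [[-0.211, 0.978, -0.0], [0.978, 0.211, 0.0], [0.0, -0.0, -1.0]]
force: [-0.7, -0.9, -1.1]
grip_width: 58.9
```

Call:
{"op": "apply_moves", "data": {
  "deltas": [
    {"xyz": [0, 0, 1], "turn": [0, 0, 0], "fingers": -1},
    {"xyz": [0, 0, 1], "turn": [0, 0, 0], "fingers": -1},
    {"xyz": [0, 0, 0], "turn": [0, 0, 0], "fingers": -1}
  ]
}}

```text
time_s: 33.23
ee_pos: [652.5, -9.1, 26.1]
orientation: [[-0.211, 0.978, -0.0], [0.978, 0.211, 0.0], [0.0, -0.0, -1.0]]
force: [-0.1, 0.1, -1.5]
grip_width: 58.8
```

Call:
{"op": "apply_moves", "data": {
  "deltas": [
    {"xyz": [0, 0, 1], "turn": [0, 0, 0], "fingers": -1},
    {"xyz": [0, 0, 1], "turn": [0, 0, 0], "fingers": -1},
    {"xyz": [0, 0, 0], "turn": [0, 0, 0], "fingers": -1}
  ]
}}

```text
time_s: 33.48
ee_pos: [652.8, -9.1, 24.3]
orientation: [[-0.211, 0.978, 0.0], [0.978, 0.211, 0.0], [0.0, 0.0, -1.0]]
force: [-0.1, -0.2, -1.2]
grip_width: 59.1
```

Call:
{"op": "apply_moves", "data": {
  "deltas": [
    {"xyz": [0, 0, 1], "turn": [0, 0, 0], "fingers": -1},
    {"xyz": [0, 0, 0.5], "turn": [0, 0, 0], "fingers": -1},
    {"xyz": [0, 0, 0], "turn": [0, 0, 0], "fingers": -1}
  ]
}}

```text
time_s: 33.73
ee_pos: [652.9, -9.1, 24.1]
orientation: [[-0.211, 0.978, 0.001], [0.978, 0.211, 0.0], [-0.0, 0.001, -1.0]]
force: [-1.9, -0.9, 4.7]
grip_width: 58.5
```

Call:
{"op": "apply_moves", "data": {
  "deltas": [
    {"xyz": [0, 0, 0], "turn": [0, 0, 0], "fingers": 0.3},
    {"xyz": [0, 0, 0], "turn": [0, 0, 0], "fingers": 0.6},
    {"xyz": [0, 0, 0], "turn": [0, 0, 0], "fingers": 1},
    {"xyz": [0, 0, 0], "turn": [0, 0, 0], "fingers": 1},
    {"xyz": [0, 0, -5], "turn": [0, 0, 0], "fingers": 1},
    {"xyz": [0, 0, -25], "turn": [0, 0, 0], "fingers": 1},
    {"xyz": [0, 0, -35], "turn": [0, 0, 0], "fingers": 1},
    {"xyz": [0, 0, -35], "turn": [0, 0, 0], "fingers": 1},
    {"xyz": [0, 0, -30], "turn": [0, 0, 0], "fingers": 1},
    {"xyz": [0, 0, 0], "turn": [0, 0, 0], "fingers": 1}
  ]
}}

```text
time_s: 34.57
ee_pos: [656.8, -9.4, 162.7]
orientation: [[-0.211, 0.977, 0.016], [0.978, 0.211, -0.002], [-0.005, 0.015, -1.0]]
force: [0.6, -0.6, 2.0]
grip_width: 85.6
```

```bash
python3 - <<'E'
from shot import *
shot('w31',[(150,84,0,651,-9.5,.212,6,(255,0,255)),(130,60,1,651,-9.5,.212,42,(0,255,0))])
cv2.imwrite('pics/scene2.png',manip.get_image('scene'))
E
```

```text
(no output)
```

View pics/w31.png

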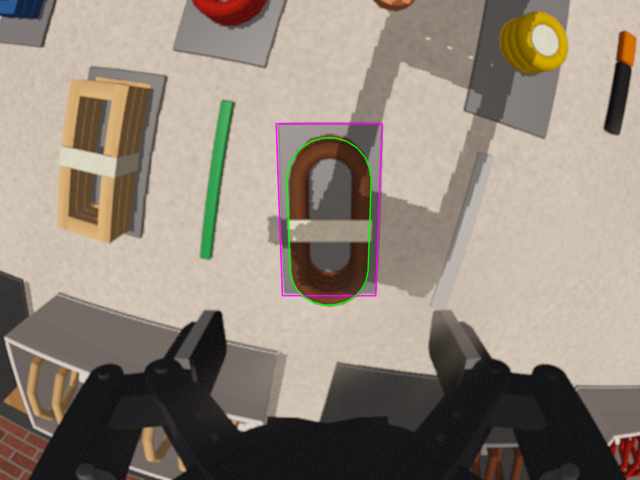

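View pics/scene2.png

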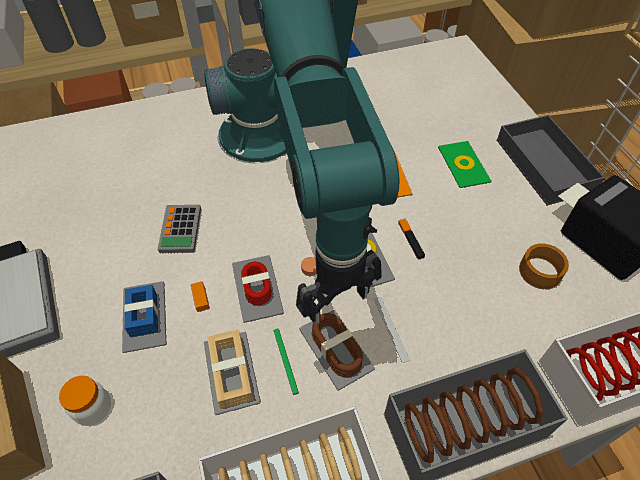

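All five bundles lie on their boards, and the gripper is 160 mm up and clear. Handing in.

```bash
python3 -c "
from workcell import manip
print(manip.sign_off())"
```

```text
the job is handed in; nothing more can be done
None
```

I took both piles apart in the order yellow, blue, natural, red, walnut, and laid each bundle on its own board. The job took about 35 s of the 141 s allowed, and I have handed it in; the interface gives no verdict.

- **Setting down:** I lowered each bundle in steps of about 1 mm until it touched the board, at 4–10 N, and only then let go. Nothing was dropped, knocked off or mended.
- **Placement:** After each release, wrist pictures with the expected outline drawn on them showed that bundle flat and aligned within about 1–3 mm of its board's centre. The last scene picture shows blue, red, natural and walnut in place. Yellow is mostly hidden behind the gripper there, but the last wrist picture shows it on its board.
- **Disagreement:** Board and bundle positions from the top camera were about 3 mm lower in y than the wrist camera showed. I used the wrist camera, because it agreed with the middle of the fingers.
- **Not measured:** I did not measure height or tilt separately; I judged them from the contact forces and the pictures.

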